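Put the washed chopping boards away in the peg stand

TASK

Put the washed chopping boards from the wire drainer away in the wooden peg stand, each in the slot whose pegs are set for its thickness: the thinnest board in the narrowest gap, the thickest in the widest. The small thin board was put back in the widest slot by mistake, so move it to its own. Set every board right down before you let go, so that it stands upright on its long edge, fully down between its pegs and centred along the slot, and do not disturb the glass in the drainer or the salt shaker.

Things in the scene. Friction and masses are not known exactly. Their poses are not given: they have to be found in the camera images.
- board_small: small thin chopping board of mid-brown wood, the shortest and thinnest; at the start it stands by mistake in the widest slot of the peg stand, slot_block. 160 mm long (its x), 12 mm thick (its y), 120 mm high (its z, up). Origin: centre of its lower edge. Take it across the thickness at the middle of the top edge.
- board_medium: medium chopping board of white plastic, the second thinnest; starts in a slot of the wire drainer. 190 mm long (its x), 18 mm thick (its y), 126 mm high (its z, up). Origin: centre of its lower edge. Take it across the thickness at the middle of the top edge.
- board_large: large chopping board of pale wood, the second thickest; starts in a slot of the wire drainer. 220 mm long (its x), 24 mm thick (its y), 132 mm high (its z, up). Origin: centre of its lower edge. Take it across the thickness at the middle of the top edge.
- board_block: thick butcher's board of dark wood, the longest and thickest; starts in a slot of the wire drainer. 250 mm long (its x), 30 mm thick (its y), 138 mm high (its z, up). Origin: centre of its lower edge. Take it across the thickness at the middle of the top edge. Standing boards' tops are at most 158 mm above the worktop.
- slot_small: narrowest slot of the peg stand, for board_small: a 17 mm gap between two pairs of pegs. Origin: centre of its plate's underside; board length along x, gap across y, z up. The board rests on the plate 14 mm above the origin; peg tops, 82 mm above it, taper and lead in a board up to 7 mm off centre. The fixed plates lie side by side, 66 mm apart, in varying order.
- slot_medium: second narrowest slot of the peg stand, for board_medium: a 23 mm gap between two pairs of pegs. Origin: centre of its plate's underside; board length along x, gap across y, z up. The board rests on the plate 14 mm above the origin; peg tops, 82 mm above it, taper and lead in a board up to 7 mm off centre. The fixed plates lie side by side, 66 mm apart, in varying order.
- slot_large: second widest slot of the peg stand, for board_large: a 29 mm gap between two pairs of pegs. Origin: centre of its plate's underside; board length along x, gap across y, z up. The board rests on the plate 14 mm above the origin; peg tops, 82 mm above it, taper and lead in a board up to 7 mm off centre. The fixed plates lie side by side, 66 mm apart, in varying order.
- slot_block: widest slot of the peg stand, for board_block: a 35 mm gap between two pairs of pegs. Origin: centre of its plate's underside; board length along x, gap across y, z up. The board rests on the plate 14 mm above the origin; peg tops, 82 mm above it, taper and lead in a board up to 7 mm off centre. The fixed plates lie side by side, 66 mm apart, in varying order.
- glass: bystander: clear tumbler, 48 mm across, 61 mm high, upside down in the drainer's end bay. Origin: centre of its underside. The drainer is a fixed grey ribbed tray, its ribs 20 mm above the worktop, with three slots 66 mm apart, each between two wire hoops 40 mm apart and 91 mm high.
- salt: bystander: salt shaker, 44 mm across, 90 mm high, standing on the worktop between the drainer and the stand. Origin: centre of its underside.

How it is judged:
By the outcome, as a careful person would: the job done as asked, in the order asked, and still so for the second after the job is handed in, with the robot touching nothing.
It also fails if it takes over 106 s, if anything falls off the work surface, if the arm or the gripper's body presses on something with over 40 N, if the wrist force passes 120 N, or if a joint passes its speed limit or range.

ROBOT

A 6-joint arm with a two-finger parallel gripper is mounted at the origin on a cart in front of the work surface, level with it; the furniture and walls round the work are solid. World frame = base frame: x ahead of the robot, y to its left, z up, the work surface at z = 0. Lengths are in m, angles in degrees, forces in N, time in s.
With the tool pointing down it reaches from about 0.25 to 0.725 m from the base axis. Payload 9.7 kg.
Tool frame: the origin (TCP) lies midway between the tips of the shut fingers; the grasp point (between the pads) lies 19 mm behind it; z points along the fingers, y is the line along which they close (so a half turn about z gives the same grasp; the last joint's range is limited). The gripper opens to 85 mm and grips with 20 to 120 N. Pads are 22 mm wide; open, the fingers measure 114 mm over their backs; the gripper's body (76 mm by 85 mm) begins 54 mm behind the grasp point. The pads swing forward as they close: fully open they stand 13 mm farther back than shut.
Start: joints at [0, 4.979, 10.078, 95.1, 0, 90], TCP at [0.55, -0, 0.199] pointing down, gripper open.
Joint ranges: [-179.16, 179.16], [-48.56, 103.87], [-65.8, 70.77], [-126.05, 130.52], [-82.76, 87.17], [-180, 180]. Speed limits (degrees/s): [127.2, 127.2, 147.25, 180, 180, 180].

INTERFACE

Orientations are given as [roll, pitch, yaw] about the fixed x, y, z axes, in that order (R = Rz(yaw) Ry(pitch) Rx(roll)).
In Python, from workcell import * gives the robot as it stands.
- The arm moves only by the tool servo_tool, never from a script. Its argument "moves" is a list of rows, each a list of 4 numbers: the shift along the world's x, y, z in cm, then the turn about the world's z in rad. A call has 1 to 20 rows; each row is the pose to reach, as a shift and turn from the pose commanded when the call began; what a row does not reach only later rows make up. A row lasts 1/12 s, in which the tool goes at most 41.7 mm and 7.16 degrees, less where a joint would pass 70% of its speed; a pose out of reach is approached as far as the arm can. A call with a gripper value outside its range is refused whole. "claw" is the closure, from 0 (fully open) to 1 (shut), set as the call begins (left out, the last holds). The fingers move at their own pace and stop on an object; "force" is the grip in N (left out, the last holds). Time passes only in rows, so rows that repeat a pose let the fingers close. It gives the time, the measured TCP pose, the force, the opening and the grip force at its end, in the units of the state.
- get_obs(): the state, without advancing time (a new reading comes with each control period).
- camera(name): name is "scene" or "side" or "wrist"; returns the picture (400x640x3 uint8, red, green, blue); there is no depth.
- get_calibration(name): a dict with "fx", "fy", "cx", "cy" (pixels), "rvec" (rotation vector, rad) and "tvec" (3), from world to camera coordinates, as OpenCV has them; the wrist camera has in their place "tool_from_camera" (4x4, takes a point from camera to tool coordinates, whose origin is the TCP and whose axes are the flange's). Camera axes: x right, y down, z forward; pixel columns grow to the right and rows downward; lengths in m; the calibration is good to about 2 mm. A picture is of the moment at which its call begins: read the wrist's pose just before it. get_calibration takes no time and is no camera call.
- job_done(): hands the job in; it is judged then, once.
The state is a dict: "time": time; "q": joint angles; "qd": joint speeds; "joint_efforts": joint torques, N m; "ee_pos": TCP position; "tcp_rot": TCP orientation; "wrist_force": force on the tool from outside, world axes, zero at the start; "torque": the same for the moment, N m; "opening": finger opening in m; "grasp_force": force on a finger pad.
Only numpy, scipy, OpenCV 4.12 (cv2) and the standard library are available. Lean on these libraries where they do the work, as an engineer would, in place of code of your own. Each camera call takes 0.05 s, during which the arm holds its last target. There are 200 camera calls.

## Working session

There is one attempt and no reset: what is moved stays moved. The work goes in short steps, Python scripts to look and compute and a tool call to move; the robot and the scene stay as the last step left them, time stands still between calls to the robot, and variables do not carry over. Pictures are saved under pics/ and viewed, at most 14 in all, crops included, and the job is handed in when it is done.

Besides the shell and the picture viewer there is one more tool, called after ">>>" in YAML: its name, and indented under it one key for each argument. servo_tool: Moves the arm, as the interface text tells. Its arguments: {"type":"object","properties":{"moves":{"type":"array","items":{"type":"array","items":{"type":"number"}}},"claw":{"type":"number"},"force":{"type":"number"}},"required":["moves"]}

```bash
mkdir -p pics; python3 - <<'E'
from workcell import *
import cv2
for n in("scene","side","wrist"):
    cv2.imwrite(f"pics/{n}0.png",camera(n)[:,:,::-1]); print(n,get_calibration(n))
print(get_obs())
E
```

```text
scene {'fx': 471.1106077181676, 'fy': 471.1106077181676, 'cx': 323.34992304756815, 'cy': 206.83266191420194, 'rvec': array([ 1.46444586, -2.09406427,  0.89680511]), 'tvec': array([0.18095825, 0.34335188, 1.06700981])}
side {'fx': 462.4619017502968, 'fy': 462.4619017502968, 'cx': 315.0872373488331, 'cy': 198.27618355708543, 'rvec': array([ 0.2638178 ,  2.97615117, -0.79415371]), 'tvec': array([ 0.4577382 , -0.02012537,  1.24121713])}
wrist {'fx': 318.0273491975006, 'fy': 318.0273491975006, 'cx': 322.61534067894996, 'cy': 199.5075947618637, 'tool_from_camera': array([[ 8.62066754e-05, -9.49338271e-01, -3.14256010e-01,
         8.12687999e-02],
       [ 9.99999881e-01, -6.91388830e-05,  4.83182017e-04,
        -7.63605071e-05],
       [-4.80430490e-04, -3.14256014e-01,  9.49338152e-01,
        -1.74792422e-01],
       [ 0.00000000e+00,  0.00000000e+00,  0.00000000e+00,
         1.00000000e+00]])}
{'time': 0.15, 'q': array([-1.55510938e-03,  5.00447564e+00,  1.00440942e+01,  9.51009427e+01,
       -3.08504528e-04,  8.99997367e+01]), 'qd': array([-0.09941513, -0.13467155,  0.09503888, -0.09892309, -0.00455186,
       -0.02471846]), 'joint_efforts': array([-3.04631758e-03, -5.20762289e+01,  4.65044117e+01,  1.38444663e-02,
       -2.16874664e-04, -1.82086734e-05]), 'ee_pos': array([ 5.49775781e-01, -1.66314460e-05,  1.98233001e-01]), 'tcp_rot': array([-1.79938676e+02,  3.08222491e-04,  8.99987086e+01]), 'wrist_force': array([-0.45753399, -0.13587996, -0.23287442]), 'torque': array([-0.00187889,  0.02965736, -0.01007588]), 'grasp_force': 0.0, 'opening': 0.08531708919501435}
```

View pics/scene0.png

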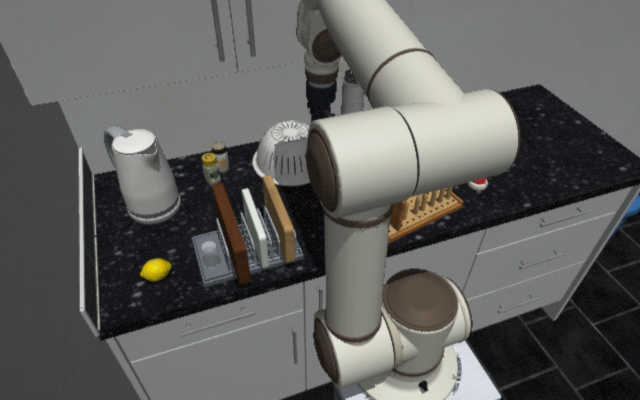

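View pics/side0.png

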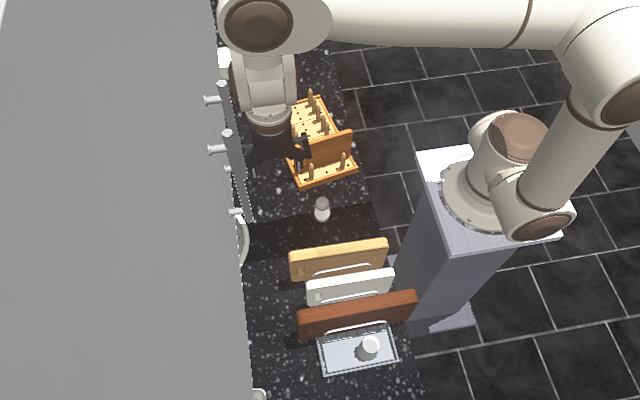

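View pics/wrist0.png

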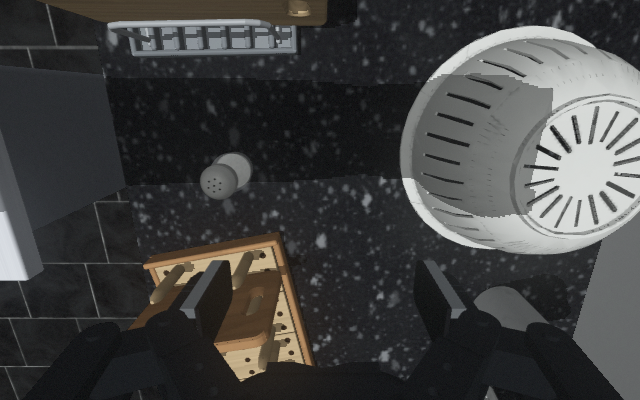

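```bash
cat > h.py <<'E'
from workcell import *
import numpy as np, cv2
from scipy.spatial.transform import Rotation as R
def cam(n,o=None):
    c=get_calibration(n); K=np.array([[c['fx'],0,c['cx']],[0,c['fy'],c['cy']],[0,0,1.]])
    if n=='wrist':
        T=np.eye(4);T[:3,:3]=R.from_euler('xyz',o['tcp_rot'],degrees=True).as_matrix();T[:3,3]=o['ee_pos']
        M=T@c['tool_from_camera'];return K,M[:3,:3],M[:3,3]
    r=cv2.Rodrigues(c['rvec'])[0].T; return K,r,-r@c['tvec']
def rays(C,p):
    K,r,t=C; p=np.atleast_2d(np.array(p,float)); d=np.c_[p,np.ones(len(p))]@np.linalg.inv(K).T@r.T
    return t,d/np.linalg.norm(d,axis=1)[:,None]
def plane(C,p,z):
    t,d=rays(C,p); return t+d*((np.asarray(z)-t[2])/d[:,2])[:,None]
def tri(Cs,ps):  # one point seen from several cameras -> point, rms miss
    A=np.zeros((3,3));b=np.zeros(3);L=[]
    for C,p in zip(Cs,ps):
        t,d=rays(C,p);d=d[0];P=np.eye(3)-np.outer(d,d);A+=P;b+=P@t;L.append((t,P))
    x=np.linalg.solve(A,b);return x,np.sqrt(np.mean([np.sum((P@(x-t))**2) for t,P in L]))
def proj(C,X):
    K,r,t=C;v=(np.atleast_2d(X)-t)@r@K.T;return v[:,:2]/v[:,2:]
def snap(n,name):
    o=get_obs();im=camera(n);cv2.imwrite(f'pics/{name}.png',im[:,:,::-1]);np.savez(f'pics/{name}.npz',pos=o['ee_pos'],rot=o['tcp_rot']);return im,cam(n,o)
def load(n,name):
    z=np.load(f'pics/{name}.npz');return cv2.imread(f'pics/{name}.png')[:,:,::-1],cam(n,dict(ee_pos=z['pos'],tcp_rot=z['rot']))
E
python3 - <<'E'
from h import *
np.set_printoptions(precision=3,suppress=True)
S=cam('side');C=cam('scene')
print('block',plane(S,[(298,310),(418,292)],.158))
print('med',plane(S,[(307,285),(394,270)],.146))
print('large',plane(S,[(289,254),(388,239)],.152))
print('small',plane(S,[(305,155),(352,132)],.134))
print('glass',plane(S,[(368,346)],.08), 'salt',plane(S,[(322,202)],.09))
print('stand',plane(S,[(299,188),(357,172),(290,103),(320,97)],.014))
print('scene block',plane(C,[(216,183),(243,278)],.158))
E
```

```text
block [[0.55  0.278 0.158]
 [0.305 0.284 0.158]]
med [[0.523 0.226 0.146]
 [0.338 0.226 0.146]]
large [[0.55  0.154 0.152]
 [0.333 0.157 0.152]]
small [[ 0.472 -0.106  0.134]
 [ 0.343 -0.155  0.134]]
glass [[0.418 0.355 0.08 ]] salt [[0.45  0.007 0.09 ]]
stand [[ 0.493 -0.088  0.014]
 [ 0.33  -0.11   0.014]
 [ 0.472 -0.383  0.014]
 [ 0.38  -0.391  0.014]]
scene block [[0.549 0.294 0.158]
 [0.221 0.3   0.158]]
```

>>> servo_tool:
  moves:
    - [-8, -28, 16, 0]
    - [-8, -28, 16, 0]
    - [-8, -28, 16, 0]
    - [-8, -28, 16, 0]
    - [-8, -28, 16, 0]
    - [-8, -28, 16, 0]
    - [-8, -28, 16, 0]
    - [-8, -28, 16, 0]
    - [-8, -28, 16, 0]
    - [-8, -28, 16, 0]
    - [-8, -28, 16, 0]
    - [-8, -28, 16, 0]

```text
time: 1.15
ee_pos: [0.4702, -0.2791, 0.3579]
tcp_rot: [-179.9, -0.1, 90.1]
wrist_force: [-1.0, 0.8, 0.4]
opening: 0.0853
grasp_force: 0.0
```

```bash
python3 - <<'E'
from h import *
snap('wrist','w1');snap('scene','s1');o=get_obs();print(o['time'],o['ee_pos'],o['tcp_rot'])
E
```

```text
1.25 [ 0.47024256 -0.27880448  0.35823664] [-1.79953145e+02 -3.61797790e-02  9.00975357e+01]
```

>>> servo_tool:
  moves:
    - [3, 12, 0, 0]
    - [3, 12, 0, 0]
    - [3, 12, 0, 0]
    - [3, 12, 0, 0]
    - [3, 12, 0, 0]
    - [3, 12, 0, 0]

```text
time: 1.75
ee_pos: [0.5, -0.1592, 0.3587]
tcp_rot: [-180.0, 0.0, 90.1]
wrist_force: [-0.3, -0.0, -0.3]
opening: 0.0851
grasp_force: 0.0
```

```bash
python3 - <<'E'
from h import *
snap('wrist','w2');o=get_obs();print(o['time'],o['ee_pos'],o['tcp_rot'])
E
```

```text
1.8 [ 0.4998731  -0.15990326  0.35865089] [-1.79983271e+02  7.45072325e-03  9.00423908e+01]
```

>>> servo_tool:
  moves:
    - [-5, 29, 2, 0]
    - [-5, 29, 2, 0]
    - [-5, 29, 2, 0]
    - [-5, 29, 2, 0]
    - [-5, 29, 2, 0]
    - [-5, 29, 2, 0]
    - [-5, 29, 2, 0]
    - [-5, 29, 2, 0]
    - [-5, 29, 2, 0]
    - [-5, 29, 2, 0]

```text
time: 2.63
ee_pos: [0.4502, 0.1293, 0.3786]
tcp_rot: [-180.0, 0.0, 90.0]
wrist_force: [-0.1, -0.7, 0.5]
opening: 0.0852
grasp_force: 0.0
```

```bash
python3 - <<'E'
from h import *
snap('wrist','w3');snap('side','d3');o=get_obs();print(o['time'],o['ee_pos'],o['tcp_rot'])
E
```

```text
2.7333 [0.4504183  0.12847123 0.3786717 ] [-1.79994287e+02  1.85615816e-02  8.98722426e+01]
```

View pics/w1.png

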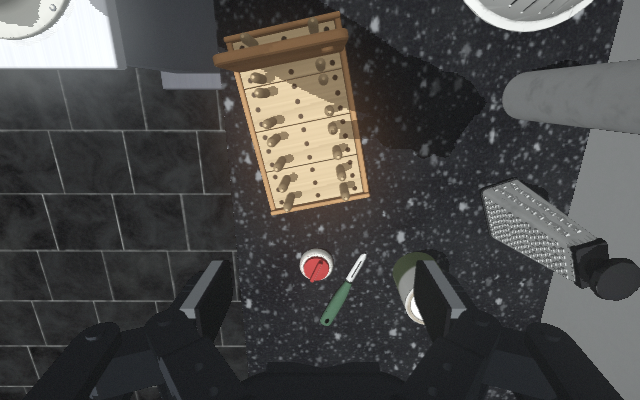

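View pics/w3.png

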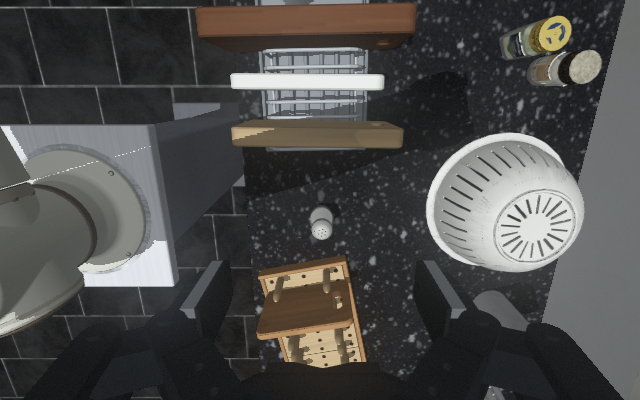

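```bash
python3 - <<'E'
import cv2
a=cv2.imread('pics/w1.png')[55:217,230:375];cv2.imwrite('pics/c1.png',cv2.resize(a,None,fx=3.7,fy=3.7,interpolation=2))
E
```

```text
(no output)
```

View pics/c1.png

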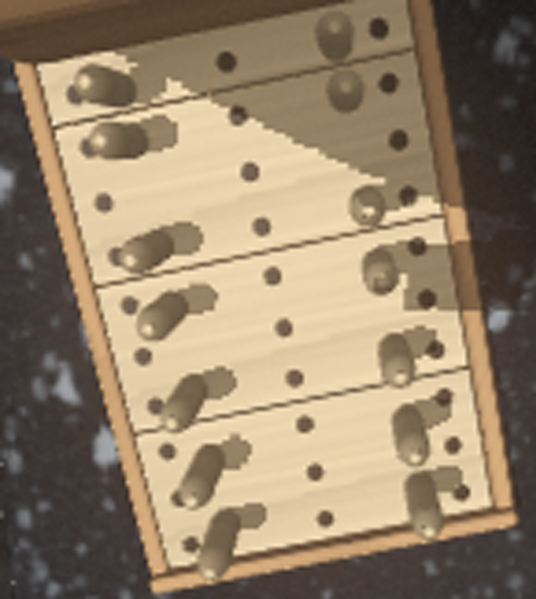

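View pics/w2.png

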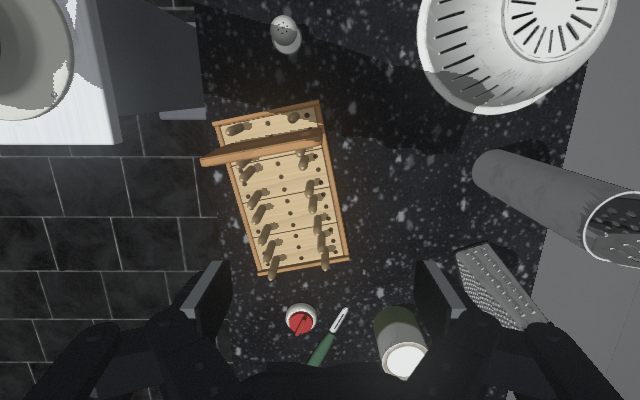

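```bash
python3 - <<'E'
from h import *
np.set_printoptions(precision=4,suppress=True)
im,C=load('wrist','w1')
t=np.array([(90,85),(333,25),(108,142),(343,90),(137,257),(368,208),(152,325),(380,285),(172,422),(400,375),(190,497),(413,455),(209,570),(430,530)])/3.7+(230,55)
P=plane(C,t,.08);print(P)
L=plane(C,np.array([(55,125),(410,50),(95,288),(440,215),(135,430),(465,370),(165,570),(500,508)])/3.7+(230,55),.014);print(L)
d=np.array(L[1::2]-L[::2]);print(np.degrees(np.arctan2(d[:,1],d[:,0])))
n=d[:3].sum(0)[:2];n/=np.linalg.norm(n);nn=np.array([-n[1],n[0]])
print('lines',L[:,:2]@nn,'along',L[:,:2]@n);print('pegs',P[:,:2]@nn,P[:,:2]@n)
E
```

```text
[[ 0.379  -0.1771  0.08  ]
 [ 0.4665 -0.1571  0.08  ]
 [ 0.3843 -0.1966  0.08  ]
 [ 0.4701 -0.1787  0.08  ]
 [ 0.3927 -0.2376  0.08  ]
 [ 0.4794 -0.2197  0.08  ]
 [ 0.3971 -0.263   0.08  ]
 [ 0.4842 -0.2478  0.08  ]
 [ 0.403  -0.3009  0.08  ]
 [ 0.4923 -0.2822  0.08  ]
 [ 0.4089 -0.3316  0.08  ]
 [ 0.498  -0.3141  0.08  ]
 [ 0.4154 -0.3627  0.08  ]
 [ 0.5055 -0.3454  0.08  ]]
[[ 0.3501 -0.1897  0.014 ]
 [ 0.4974 -0.1605  0.014 ]
 [ 0.3624 -0.2565  0.014 ]
 [ 0.5114 -0.2257  0.014 ]
 [ 0.3764 -0.3196  0.014 ]
 [ 0.5243 -0.2922  0.014 ]
 [ 0.3868 -0.3867  0.014 ]
 [ 0.5426 -0.3561  0.014 ]]
[11.1787 11.6807 10.5004 11.1087]
lines [-0.2536 -0.2535 -0.3216 -0.3201 -0.3862 -0.3878 -0.4541 -0.4541] along [0.3069 0.4571 0.3061 0.4583 0.3077 0.4581 0.3049 0.4637]
pegs [-0.2469 -0.2442 -0.267  -0.266  -0.3088 -0.308  -0.3346 -0.3366 -0.373
 -0.3718 -0.4042 -0.4043 -0.436  -0.4364] [0.3377 0.4274 0.3392 0.4268 0.3395 0.428  0.3389 0.4273 0.3374 0.4286
 0.3372 0.428  0.3377 0.4293]
```

```bash
python3 - <<'E'
import cv2,numpy as np
a=cv2.imread('pics/w3.png')[0:155,190:420];b=cv2.imread('pics/w2.png')[95:175,195:345];c=cv2.imread('pics/d3.png')[120:200,280:375]
o=np.zeros((600,800,3),np.uint8)
def put(x,f,r,cc):
    y=cv2.resize(x,None,fx=f,fy=f,interpolation=2);o[r:r+y.shape[0],cc:cc+y.shape[1]]=y
put(a,2.4,0,0);put(b,2.8,372,0);put(c,2.8,372,425)
cv2.imwrite('pics/c2.png',o)
E
```

```text
(no output)
```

View pics/c2.png

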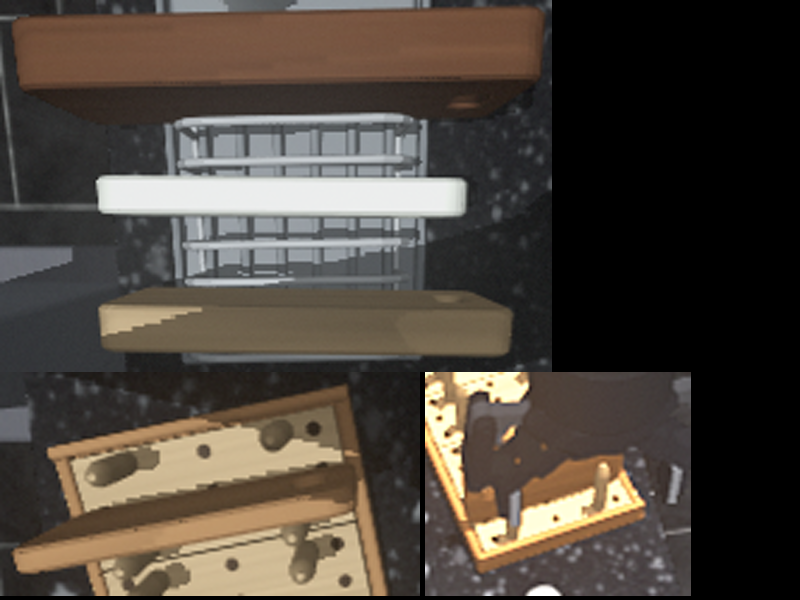

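View pics/d3.png

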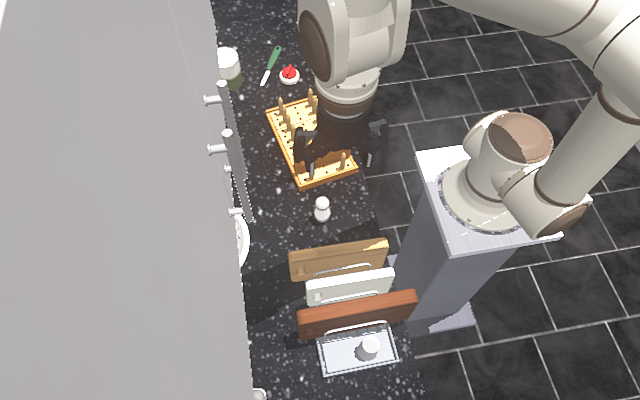

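>>> servo_tool:
  moves:
    - [-4, 7, 0, 0]
    - [-4, 7, 0, 0]
    - [-4, 7, 0, 0]
    - [-4, 7, 0, 0]
    - [-4, 7, 0, 0]

```text
time: 3.15
ee_pos: [0.4105, 0.1989, 0.3788]
tcp_rot: [180.0, 0.0, 89.9]
wrist_force: [0.1, -0.1, -0.3]
opening: 0.0852
grasp_force: 0.0
```

```bash
python3 - <<'E'
from h import *
im,C=snap('wrist','w4');o=get_obs();print(o['time'],o['ee_pos'],o['tcp_rot'],o['q'])
a=cv2.imread('pics/w4.png')[0:230,170:450];b=cv2.imread('pics/w1.png')[20:80,205:360]
O=np.zeros((600,800,3),np.uint8)
def put(x,f,r,cc):
    y=cv2.resize(x,None,fx=f,fy=f,interpolation=2);O[r:r+y.shape[0],cc:cc+y.shape[1]]=y
put(a,1.8,0,0);put(b,3,415,0)
cv2.imwrite('pics/c4.png',O)
E
```

```text
3.2 [0.41067036 0.1986816  0.37877117] [1.79991428e+02 1.71668714e-02 8.98898196e+01] [ 2.58309691e+01  8.32931288e-01  2.69146376e+01  1.16081508e+02
 -1.91870068e-02  1.15941148e+02]
```

View pics/c4.png

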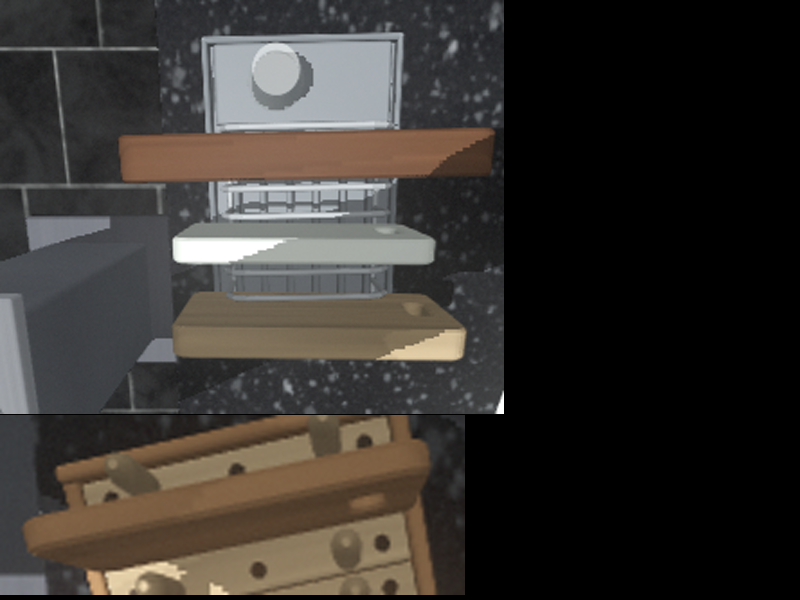

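```bash
python3 - <<'E'
from h import *
np.set_printoptions(precision=4,suppress=True)
C1,C2,C3,C4=[load('wrist',f'w{i}')[1] for i in(1,2,3,4)]
def A(l,f,dx,dy): return np.array(l,float)/f+(dx,dy)
B={'block':(.158,[(15,20),(543,8),(540,84),(18,88)],[(120,137),(493,128),(491,178),(121,181)]),
'medium':(.146,[(97,177),(464,178),(466,215),(98,213)],[(173,238),(433,237),(433,263),(174,263)]),
'large':(.152,[(100,307),(512,308),(511,355),(101,355)],[(174,327),(465,330),(464,360),(174,358)])}
def rep(n,z,Ca,a,Cb,b):
    print(n)
    for i,j in((0,3),(1,2)):
        x,e=tri([Ca,Cb],[(a[i]+a[j])/2,(b[i]+b[j])/2]);print('  end tri',x,'miss',e)
    for C,q in((Ca,a),(Cb,b)):
        P=plane(C,q,z);d=P[1]-P[0]+P[2]-P[3]
        print('  ctr',P.mean(0),'yaw',np.degrees(np.arctan2(d[1],d[0])),'len',np.linalg.norm(d)/2,'th',np.linalg.norm(P[0]+P[1]-P[2]-P[3])/2)
for n,(z,a,b) in B.items(): rep(n,z,C3,A(a,2.4,190,0),C4,A(b,1.8,170,0))
rep('small',.134,C1,A([(25,520),(425,443),(428,466),(33,540)],3,205,20-415/3),C2,A([(15,550),(353,484),(357,508),(18,572)],2.8,195,95-372/2.8))
# glass, stand slots
print('salt/glass',plane(C2,[(284,27)],.09),plane(C4,A([(277,72)],1.8,170,0),.08))
pe=np.array([.3377,.4274])
n=np.array([np.cos(np.radians(11.1)),np.sin(np.radians(11.1))])
im,C=load('wrist','w1')
t=np.array([(90,85),(333,25),(108,142),(343,90),(137,257),(368,208),(152,325),(380,285),(172,422),(400,375),(190,497),(413,455),(209,570),(430,530)])/3.7+(230,55)
P=plane(C,t,.08)[:,:2];c=P[2:].reshape(3,4,2).mean(1)
v=c[0]-c[2];print('slots large,med,small',c,'block',c[0]+v/2,'yaw by row',np.degrees(np.arctan2(-v[0],v[1])),np.linalg.norm(v)/2)
E
```

```text
block
  end tri [0.3085 0.287  0.1507] miss 0.00022351965985979938
  end tri [0.5547 0.2904 0.1509] miss 2.0859352365869574e-05
  ctr [0.4321 0.2872 0.158 ] yaw 0.7668904797331997 len 0.2416040351492216 th 0.02941721697064523
  ctr [0.4312 0.2883 0.158 ] yaw 0.8013200445526367 len 0.24198961224258614 th 0.028860747580379587
medium
  end tri [0.3385 0.2254 0.1413] miss 3.5148270791647084e-05
  end tri [0.5256 0.2248 0.1352] miss 0.00021706584442089053
  ctr [0.4318 0.2248 0.146 ] yaw -0.22124703789072894 len 0.18400739584509102 th 0.0171542101658343
  ctr [0.4309 0.226  0.146 ] yaw 0.040909756212754014 len 0.18310978795004235 th 0.01784410067351567
large
  end tri [0.3355 0.158  0.1457] miss 0.00033500361548762224
  end tri [0.5505 0.158  0.1517] miss 0.0006100031328274429
  ctr [0.4439 0.1584 0.152 ] yaw -0.07094911620997546 len 0.2139877133778181 th 0.02448644472420843
  ctr [0.4434 0.1589 0.152 ] yaw -0.5868253327672419 len 0.21287760596109792 th 0.02333081058600108
small
  end tri [ 0.348  -0.1592  0.1418] miss 1.3598088723523216e-05
  end tri [ 0.4984 -0.1317  0.1295] miss 0.0005467135473040827
  ctr [ 0.4216 -0.1454  0.134 ] yaw 9.774483022360533 len 0.15421819681184806 th 0.007623892209400321
  ctr [ 0.422  -0.1461  0.134 ] yaw 10.900038433874062 len 0.15680546646687624 th 0.010410486337518319
salt/glass [[0.4516 0.0014 0.09  ]] [[0.4126 0.3493 0.08  ]]
slots large,med,small [[ 0.4316 -0.2081]
 [ 0.4441 -0.2735]
 [ 0.4569 -0.3384]] block [ 0.4189 -0.143 ] yaw by row 10.999642429608166 0.06637596388948415
```

>>> servo_tool:
  moves:
    - [1.1, -34.5, -8, 1.765]
    - [1.1, -34.5, -8, 1.765]
    - [1.1, -34.5, -8, 1.765]
    - [1.1, -34.5, -8, 1.765]
    - [1.1, -34.5, -8, 1.765]
    - [1.1, -34.5, -8, 1.765]
    - [1.1, -34.5, -8, 1.765]
    - [1.1, -34.5, -8, 1.765]
    - [1.1, -34.5, -18, 1.765]
    - [1.1, -34.5, -18, 1.765]
    - [1.1, -34.5, -18, 1.765]
    - [1.1, -34.5, -18, 1.765]
    - [1.1, -34.5, -18, 1.765]
    - [1.1, -34.5, -18, 1.765]
    - [1.1, -34.5, -18, 1.765]
    - [1.1, -34.5, -18, 1.765]
    - [1.1, -34.5, -18, 1.765]
    - [1.1, -34.5, -18, 1.765]
  claw: 0.4
  force: 60

```text
time: 4.7
ee_pos: [0.4206, -0.1462, 0.1987]
tcp_rot: [-180.0, -0.0, -169.1]
wrist_force: [-0.4, 0.7, -0.2]
opening: 0.0514
grasp_force: 0.0
```

```bash
python3 - <<'E'
from h import *
im,C=snap('wrist','w5')
print(proj(C,[[.422,-.146,.134],[.457,-.3385,.082],[.444,-.2735,.082],[.343,-.1605,.134]]))
E
```

```text
[[321.84888306 202.71071906]
 [115.86353235 182.95083966]
 [185.62707404 182.45409698]
 [322.72416044  96.70244969]]
```

View pics/w5.png

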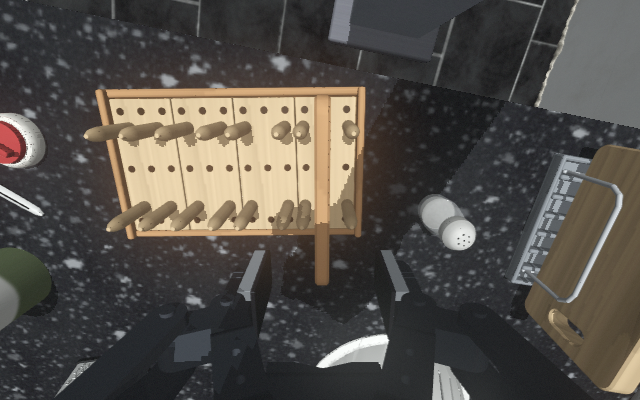

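```bash
python3 - <<'E'
from h import *
np.set_printoptions(precision=4,suppress=True)
_,C=load('wrist','w5')
P=plane(C,[(322,95),(322,285)],.134);print('small',P,P.mean(0),np.linalg.norm(P[1]-P[0]))
t=[(90,133),(124,134),(110,226),(144,225),(157,134),(200,134),(175,224),(212,224),(231,133),(274,133),(240,225),(281,224)]
t=[(90,133),(124,134),(110,226),(144,225),(158,135),(200,134),(176,225),(213,225),(230,134),(276,133),(240,226),(281,225)]
P=plane(C,t,.081)[:,:2].reshape(3,4,2);c=P.mean(1);print(c,c[0]-c[1],c[1]-c[2])
# plate outer frame corners at z=.014 top
F=plane(C,[(100,93),(362,89),(360,236),(130,237)],.014);print(F)
L=plane(C,[(172,99),(186,232),(235,98),(245,232),(295,97),(303,232)],.014)[:,:2];print(L,'plate mids',(L[0]+L[1])/2,(L[2]+L[3])/2,(L[4]+L[5])/2)
E
```

```text
small [[ 0.342  -0.1612  0.134 ]
 [ 0.4964 -0.1316  0.134 ]] [ 0.4192 -0.1464  0.134 ] 0.157273904130569
[[ 0.4558 -0.3376]
 [ 0.4435 -0.2725]
 [ 0.4308 -0.2073]] [ 0.0123 -0.0651] [ 0.0127 -0.0652]
[[ 0.3853 -0.3954  0.014 ]
 [ 0.3283 -0.1205  0.014 ]
 [ 0.4964 -0.0839  0.014 ]
 [ 0.5515 -0.3635  0.014 ]]
[[ 0.3769 -0.3194]
 [ 0.5316 -0.2958]
 [ 0.3631 -0.2528]
 [ 0.5179 -0.2243]
 [ 0.3498 -0.1895]
 [ 0.5044 -0.1541]] plate mids [ 0.4543 -0.3076] [ 0.4405 -0.2386] [ 0.4271 -0.1718]
```

>>> servo_tool:
  moves:
    - [0, 0, -4, 0]
    - [0, 0, -8, 0]
    - [0, 0, -9.7, 0]
    - [0, 0, -9.7, 0]
    - [0, 0, -9.7, 0]

```text
time: 5.17
ee_pos: [0.4205, -0.1451, 0.1018]
tcp_rot: [180.0, -0.1, -169.0]
wrist_force: [0.0, 0.5, 0.1]
opening: 0.0512
grasp_force: 0.0
```

>>> servo_tool:
  moves:
    - [0, 0, 0, 0]
    - [0, 0, 0, 0]
    - [0, 0, 0, 0]
    - [0, 0, 0, 0]
    - [0, 0, 0, 0]
    - [0, 0, 0, 0]
    - [0, 0, 0, 0]
    - [0, 0, 0, 0]
    - [0, 0, 0, 0]
  claw: 1

```text
time: 5.92
ee_pos: [0.4219, -0.1454, 0.1035]
tcp_rot: [-179.9, 0.1, -168.9]
wrist_force: [-0.1, -0.4, 6.3]
opening: 0.0094
grasp_force: 58.7
```

>>> servo_tool:
  moves:
    - [0, 0, 1, 0]
    - [0, 0, 3, 0]
    - [0, 0, 6, 0]
    - [0, 0, 9, 0]
    - [0, 0, 9, 0]
    - [0.9, -4.8, 9, 0]
    - [1.8, -9.6, 9, 0]
    - [2.7, -14.4, 9, 0]
    - [3.6, -19.2, 9, 0]
    - [3.6, -19.2, 9, 0]
    - [3.6, -19.2, 9, 0]
    - [3.6, -19.2, 9, 0]

```text
time: 6.92
ee_pos: [0.4567, -0.3382, 0.1911]
tcp_rot: [179.9, -0.1, -169.0]
wrist_force: [0.2, 0.1, -1.1]
opening: 0.0092
grasp_force: 58.9
```

```bash
python3 - <<'E'
from h import *
im,C=snap('wrist','w6');o=get_obs();print(o['ee_pos'],o['tcp_rot'],o['opening'],o['grasp_force'],o['wrist_force'])
print(proj(C,[[.4563,-.338,.082],[.4563,-.338,.014]]))
E
```

```text
[ 0.45678339 -0.33721763  0.19156482] [ 1.79945356e+02 -3.34040788e-02 -1.68936377e+02] 0.009269491115955961 58.89547542377841 [-0.29770775  0.80775381 -0.33345939]
[[322.2604194  185.47020875]
 [322.23164792 169.08685215]]
```

View pics/w6.png

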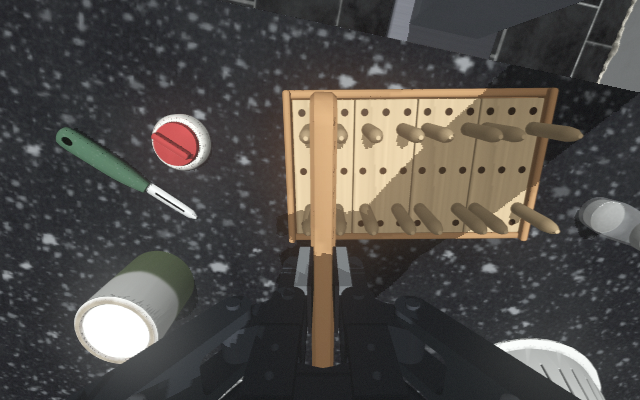

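```bash
python3 - <<'E'
from h import *
_,C=load('wrist','w6')
P=plane(C,[(322,93),(322,367)],.2225);print(P,P.mean(0),np.linalg.norm(P[1]-P[0]))
E
```

```text
[[ 0.37703433 -0.35356477  0.2225    ]
 [ 0.5238278  -0.32511617  0.2225    ]] [ 0.45043106 -0.33934047  0.2225    ] 0.14952473144168957
```

>>> servo_tool:
  moves:
    - [0, 0, -3, 0]
    - [0, 0, -5, 0]
    - [0, 0, -6.5, 0]
    - [0, 0, -7.5, 0]
    - [0, 0, -8, 0]
    - [0, 0, -8.4, 0]
    - [0, 0, -8.6, 0]
    - [0, 0, -8.6, 0]
    - [0, 0, -8.6, 0]

```text
time: 7.72
ee_pos: [0.4573, -0.3372, 0.1066]
tcp_rot: [-180.0, 0.0, -168.9]
wrist_force: [0.1, 0.4, -0.4]
opening: 0.0092
grasp_force: 58.9
```

>>> servo_tool:
  moves:
    - [0, 0, -0.2, 0]
    - [0, 0, -0.4, 0]
    - [0, 0, -0.5, 0]
    - [0, 0, -0.5, 0]
    - [0, 0, -0.5, 0]

```text
time: 8.13
ee_pos: [0.4576, -0.3381, 0.1035]
tcp_rot: [-179.8, 0.1, -168.9]
wrist_force: [-2.6, -0.7, 12.8]
opening: 0.0096
grasp_force: 60.7
```

>>> servo_tool:
  moves:
    - [0, 0, 0, 0]
    - [0, 0, 0, 0]
    - [0, 0, 0, 0]
    - [0, 0, 0, 0]
    - [0, 0, 2, 0]
    - [0, 0, 6, 0]
    - [0, 0, 10, 0]
    - [0, 0, 12, 0]
    - [0, 0, 12, 0]
  claw: 0.45

```text
time: 8.88
ee_pos: [0.4582, -0.3378, 0.2261]
tcp_rot: [-179.7, 0.3, -168.9]
wrist_force: [0.4, -0.8, 0.7]
opening: 0.0468
grasp_force: 0.0
```

>>> servo_tool:
  moves:
    - [-1.3, 49.7, 2, -0.19]
    - [-1.3, 49.7, 2, -0.19]
    - [-1.3, 49.7, 2, -0.19]
    - [-1.3, 49.7, 2, -0.19]
    - [-1.3, 49.7, 2, -0.19]
    - [-1.3, 49.7, 2, -0.19]
    - [-1.3, 49.7, 2, -0.19]
    - [-1.3, 49.7, 2, -0.19]
    - [-1.3, 49.7, 2, -0.19]
    - [-1.3, 49.7, 2, -0.19]
    - [-1.3, 49.7, 2, -0.19]
    - [-1.3, 49.7, 2, -0.19]
    - [-1.3, 49.7, 2, -0.19]
    - [-1.3, 49.7, 2, -0.19]
    - [-1.3, 49.7, 2, -0.19]
    - [-1.3, 49.7, 2, -0.19]

```text
time: 10.22
ee_pos: [0.444, 0.159, 0.2405]
tcp_rot: [-180.0, -0.0, -179.8]
wrist_force: [0.0, -0.7, 0.6]
opening: 0.0472
grasp_force: 0.0
```

```bash
python3 - <<'E'
from h import *
np.set_printoptions(precision=4,suppress=True)
im,C=snap('wrist','w7');o=get_obs();print(o['ee_pos'],o['tcp_rot'],o['time'])
S,_=snap('side','d7')
a=cv2.imread('pics/w7.png');b=cv2.imread('pics/d7.png')[60:200,240:380]
O=np.zeros((600,800,3),np.uint8);O[:400,:640]=a;y=cv2.resize(b,(196,196));O[402:598,0:196]=y
for i in range(0,640,100):pass
cv2.imwrite('pics/c7.png',O)
E
```

```text
[0.4441 0.1588 0.2407] [-179.9872   -0.0073 -179.8632] 10.2667
```

View pics/c7.png

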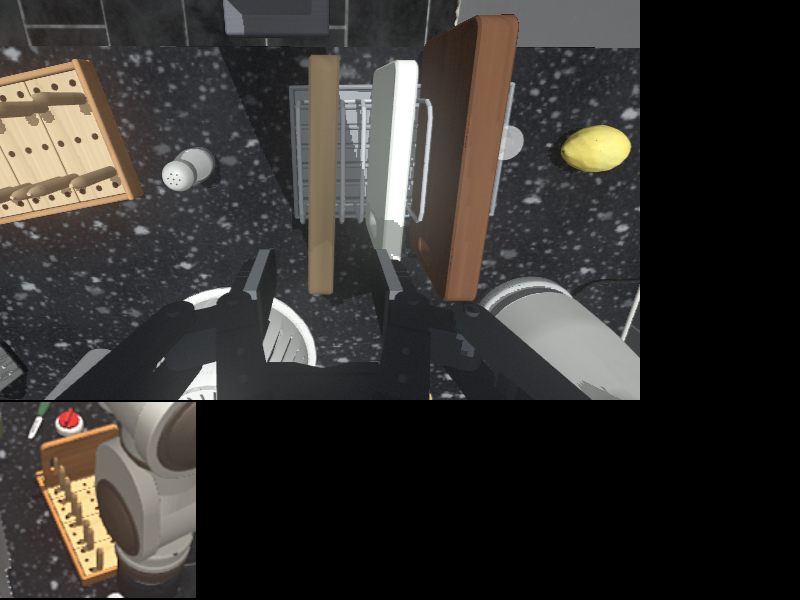

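```bash
python3 - <<'E'
from h import *
np.set_printoptions(precision=4,suppress=True)
_,C=load('wrist','w7')
for n,z,q in(('large',.152,[(310,56),(338,56),(333,293),(309,293)]),('medium',.146,[(397,61),(417,61),(401,260),(388,258)]),('block',.158,[(478,15),(519,17),(475,300),(446,300)])):
    P=plane(C,q,z);d=P[3]+P[2]-P[0]-P[1];print(n,P.mean(0),np.linalg.norm(d)/2,np.degrees(np.arctan2(d[1],d[0])),np.linalg.norm(P[0]-P[1]),np.linalg.norm(P[2]-P[3]))
E
```

```text
large [0.4407 0.1593 0.152 ] 0.20995179847060436 -0.534218227232341 0.021247717835610226 0.023198088376917697
medium [0.4252 0.2266 0.146 ] 0.1734141718249313 1.0360674095785622 0.015593593322115903 0.012699514373144753
block [0.4293 0.2881 0.158 ] 0.23922874218332124 1.4784748652569113 0.02958759221722033 0.027616255444375078
```

>>> servo_tool:
  moves:
    - [-0.1, 0, -4, 0]
    - [-0.1, 0, -8, 0]
    - [-0.1, 0, -11, 0]
    - [-0.1, 0, -12.2, 0]
    - [-0.1, 0, -12.2, 0]
    - [-0.1, 0, -12.2, 0]

```text
time: 10.82
ee_pos: [0.4433, 0.1595, 0.1199]
tcp_rot: [180.0, 0.0, -179.8]
wrist_force: [-0.5, 0.0, 0.2]
opening: 0.0473
grasp_force: 0.0
```

>>> servo_tool:
  moves:
    - [0, 0, 0, 0]
    - [0, 0, 0, 0]
    - [0, 0, 0, 0]
    - [0, 0, 0, 0]
    - [0, 0, 0, 0]
    - [0, 0, 0, 0]
    - [0, 0, 0, 0]
  claw: 1
  force: 80

```text
time: 11.4
ee_pos: [0.4434, 0.1602, 0.1195]
tcp_rot: [180.0, 0.1, -179.8]
wrist_force: [-0.4, 0.2, 5.6]
opening: 0.0001
grasp_force: 2.9
```

```bash
python3 - <<'E'
from h import *
o=get_obs();print(o['ee_pos'],o['tcp_rot'],o['time'],o['q'])
E
```

```text
[0.44340174 0.16021368 0.1195223 ] [ 1.79972414e+02  7.41971807e-02 -1.79753175e+02] 11.4 [ 1.98655094e+01 -6.72799238e+00 -1.02550758e+01  8.63937646e+01
  1.07177185e-03  1.96186670e+01]
```

```bash
python3 - <<'E'
from h import *
im,C=snap('wrist','w8');S,_=snap('side','d8')
O=np.zeros((600,800,3),np.uint8);O[:400,:640]=cv2.imread('pics/w8.png')
O[400:600,:400]=cv2.resize(cv2.imread('pics/d8.png')[190:340,200:500],(400,200));O[400:600,400:800]=cv2.resize(snap('scene','s8')[0][170:300,180:440,::-1],(400,200))
cv2.imwrite('pics/c8.png',O);o=get_obs();print(o['opening'],o['grasp_force'],o['wrist_force'],o['torque'])
E
```

```text
6.0855464874809286e-06 2.8254707890427255 [-0.28983098 -0.19775015  6.48974438] [ 0.008182   -0.05425753  0.02112587]
```

View pics/c8.png

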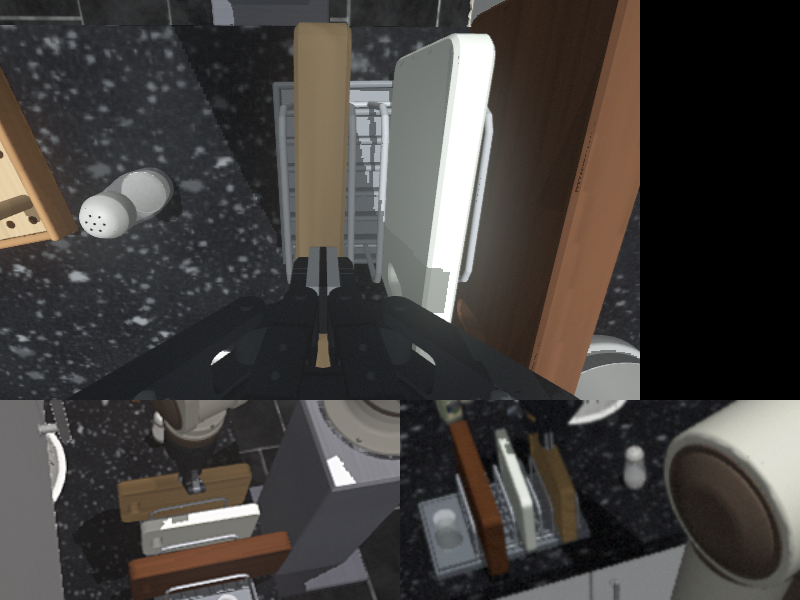

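```bash
python3 - <<'E'
from h import *
np.set_printoptions(precision=4,suppress=True)
C7=load('wrist','w7')[1];C8=load('wrist','w8')[1]
print(tri([C7,C8],[(310,56),(296,24)]),tri([C7,C8],[(338,56),(350,24)]))
print('med',tri([C7,C8],[(417,62),(494,38)]))
for z in(.152,.14,.13,.12): print(z,plane(C8,[(296,24),(350,24)],z),plane(C7,[(310,56),(338,56)],z)[:, :2])
E
```

```text
(array([0.3355, 0.1495, 0.1492]), np.float64(5.3098867932850704e-05)) (array([0.3356, 0.1711, 0.1506]), np.float64(0.00016558024672855604))
med (array([0.3391, 0.2338, 0.1427]), np.float64(0.00021563727200504365))
0.152 [[0.3361 0.1496 0.152 ]
 [0.336  0.1711 0.152 ]] [[0.3358 0.1496]
 [0.3357 0.1709]]
0.14 [[0.3339 0.1487 0.14  ]
 [0.3338 0.172  0.14  ]] [[0.3345 0.1492]
 [0.3345 0.1714]]
0.13 [[0.332  0.148  0.13  ]
 [0.3319 0.1728 0.13  ]] [[0.3335 0.1488]
 [0.3334 0.1718]]
0.12 [[0.3302 0.1472 0.12  ]
 [0.3301 0.1736 0.12  ]] [[0.3325 0.1484]
 [0.3324 0.1723]]
```

>>> servo_tool:
  moves:
    - [0, 0, 0, 0]
    - [0, 0, 0, 0]
    - [0, 0, 0, 0]
    - [0, 0, 0, 0]
    - [0, 0, 0, 0]
  claw: 0.45

```text
time: 11.97
ee_pos: [0.4428, 0.1599, 0.1184]
tcp_rot: [-180.0, -0.0, -179.8]
wrist_force: [-0.2, 0.5, -0.2]
opening: 0.0469
grasp_force: 0.0
```

```bash
python3 - <<'E'
from h import *
np.set_printoptions(precision=4,suppress=True)
im,C=snap('wrist','w9');o=get_obs();print(o['ee_pos'],o['tcp_rot'],o['opening'],o['wrist_force'],o['torque'])
x,y=o['ee_pos'][:2]
for z in(.12,.13,.14,.15,.16):print(z,proj(C,[[x,y,z],[x,y-.012,z],[x,y+.012,z],[.5535,y,z]]).round().tolist())
i8=load('wrist','w8')[0]
for r in (60,150,220,235,245,250,255,260,270,290,320,345,360,375): print(r,'w8',[tuple(map(int,i8[r,c])) for c in(296,308,322,336,348)],'w9',[tuple(map(int,im[r,c])) for c in(296,308,322,336,348)])
E
```

```text
[0.4428 0.1599 0.1185] [-179.9843   -0.0357 -179.7595] 0.047348792547676294 [-0.2593  0.8173  0.3768] [0.0105 0.01   0.0038]
0.12 [[322.0, 237.0], [302.0, 237.0], [342.0, 237.0], [321.0, 380.0]]
0.13 [[322.0, 244.0], [301.0, 244.0], [343.0, 244.0], [321.0, 392.0]]
0.14 [[322.0, 253.0], [299.0, 252.0], [344.0, 253.0], [321.0, 406.0]]
0.15 [[322.0, 262.0], [298.0, 262.0], [345.0, 262.0], [321.0, 421.0]]
0.16 [[322.0, 272.0], [296.0, 272.0], [347.0, 272.0], [321.0, 438.0]]
60 w8 [(112, 97, 75), (129, 114, 88), (133, 118, 91), (132, 115, 90), (113, 98, 76)] w9 [(129, 113, 87), (132, 115, 88), (135, 118, 93), (129, 112, 86), (95, 98, 101)]
150 w8 [(117, 102, 80), (128, 112, 87), (130, 114, 90), (128, 113, 90), (93, 97, 99)] w9 [(131, 115, 89), (130, 115, 90), (131, 115, 91), (126, 111, 88), (98, 102, 106)]
220 w8 [(116, 102, 81), (126, 112, 86), (123, 110, 85), (122, 108, 85), (107, 109, 111)] w9 [(132, 116, 90), (126, 110, 86), (125, 110, 87), (117, 103, 82), (102, 104, 107)]
235 w8 [(115, 101, 80), (126, 111, 86), (122, 108, 84), (121, 106, 85), (108, 112, 115)] w9 [(133, 116, 91), (126
[... 990 characters left out ...]
 116, 91), (124, 108, 84), (117, 104, 80), (106, 93, 72), (42, 41, 40)]
320 w8 [(32, 33, 35), (32, 36, 37), (39, 40, 42), (29, 32, 33), (32, 34, 36)] w9 [(126, 110, 85), (123, 108, 84), (113, 98, 76), (96, 84, 65), (36, 35, 34)]
345 w8 [(29, 31, 34), (31, 32, 35), (123, 106, 82), (30, 31, 32), (31, 31, 33)] w9 [(120, 105, 82), (124, 109, 85), (124, 110, 84), (50, 46, 40), (47, 45, 48)]
360 w8 [(32, 33, 35), (31, 34, 34), (123, 107, 83), (27, 28, 29), (28, 30, 33)] w9 [(128, 112, 87), (133, 117, 90), (123, 107, 83), (55, 54, 55), (47, 49, 51)]
375 w8 [(33, 34, 37), (28, 30, 32), (30, 31, 34), (29, 31, 33), (32, 34, 35)] w9 [(33, 34, 36), (31, 33, 33), (33, 32, 33), (32, 32, 33), (31, 32, 32)]
```

```bash
python3 - <<'E'
from h import *
np.set_printoptions(precision=4,suppress=True)
ims={k:load('wrist',k) for k in('w7','w8','w9')}
def runs(im,r):
    p=im[r].astype(int);m=((p[:,0]-p[:,2])>25)&(p[:,0]>85)
    c=np.flatnonzero(m[200:420])+200
    g=np.split(c,np.flatnonzero(np.diff(c)>2)+1);g=max(g,key=len) if len(c) else [0];return int(g[0]),int(g[-1])
for k,(im,C) in ims.items():
    print(k,[(r,runs(im,r)) for r in(15,20,24,28,35,60,100,150,200,230,240,250,280,300,330)])
    mc=((im[:,:,0].astype(int)-im[:,:,2])>25)[:,315:330].any(1);print('  first row',np.flatnonzero(mc)[:1])
E
```

```text
w7 [(15, (0, 0)), (20, (0, 0)), (24, (0, 0)), (28, (0, 0)), (35, (0, 0)), (60, (309, 338)), (100, (309, 337)), (150, (309, 336)), (200, (309, 334)), (230, (309, 333)), (240, (308, 333)), (250, (309, 333)), (280, (309, 332)), (300, (0, 0)), (330, (0, 0))]
  first row [55]
w8 [(15, (0, 0)), (20, (0, 0)), (24, (298, 346)), (28, (295, 349)), (35, (294, 350)), (60, (294, 350)), (100, (294, 348)), (150, (295, 346)), (200, (296, 344)), (230, (296, 343)), (240, (296, 343)), (250, (296, 308)), (280, (0, 0)), (300, (0, 0)), (330, (0, 0))]
  first row [23]
w9 [(15, (0, 0)), (20, (0, 0)), (24, (294, 341)), (28, (291, 344)), (35, (289, 346)), (60, (289, 345)), (100, (290, 344)), (150, (290, 342)), (200, (291, 340)), (230, (292, 339)), (240, (292, 339)), (250, (292, 338)), (280, (292, 337)), (300, (293, 336)), (330, (293, 335))]
  first row [24]
```

>>> servo_tool:
  moves:
    - [0, -0.35, 0, 0]
    - [0, -0.35, 0, 0]
    - [0, -0.35, 0, 0]
    - [0, -0.35, 0, 0]
    - [0, -0.35, 0, 0]
  claw: 0.66
  force: 40

```text
time: 12.43
ee_pos: [0.443, 0.1564, 0.1188]
tcp_rot: [-180.0, 0.0, -179.8]
wrist_force: [0.9, -0.5, -0.2]
opening: 0.0291
grasp_force: 0.0
```

>>> servo_tool:
  moves:
    - [0, 0, 0, 0]
    - [0, 0, 0, 0]
  claw: 0.72

```text
time: 12.6
ee_pos: [0.443, 0.1566, 0.1188]
tcp_rot: [180.0, 0.0, -179.8]
wrist_force: [-0.3, 0.5, -0.6]
opening: 0.0242
grasp_force: 1.1
```

>>> servo_tool:
  moves:
    - [0, 0, 0, 0]
    - [0, 0, 0, 0]
  claw: 0.78

```text
time: 12.77
ee_pos: [0.4431, 0.1566, 0.1195]
tcp_rot: [180.0, 0.0, -179.8]
wrist_force: [-1.5, 0.4, 5.5]
opening: 0.0187
grasp_force: 2.8
```

>>> servo_tool:
  moves:
    - [0, 0, 0, 0]
    - [0, 0, 0, 0]
    - [0, 0, 0, 0]
    - [0, 0, -0.8, 0]
    - [0, 0, -1.5, 0]
    - [0, 0, -1.5, 0]
    - [0, 0, -1.5, 0]
  claw: 0.55

```text
time: 13.35
ee_pos: [0.4454, 0.1606, 0.1147]
tcp_rot: [179.3, 0.7, -179.6]
wrist_force: [-24.1, 6.1, 76.5]
opening: 0.0383
grasp_force: 38.7
```

>>> servo_tool:
  moves:
    - [0, 0, 0, 0]
    - [0, 0, 0, 0]
    - [0, 0, 0, 0]
  claw: 0.74

```text
time: 13.6
ee_pos: [0.4452, 0.1614, 0.1166]
tcp_rot: [179.2, 0.8, -179.6]
wrist_force: [-31.6, 6.8, 92.2]
opening: 0.0221
grasp_force: 48.9
```

>>> servo_tool:
  moves:
    - [0, 0, 0, 0]
    - [0, 0, 0, 0]
  claw: 0.8

```text
time: 13.77
ee_pos: [0.4453, 0.1617, 0.117]
tcp_rot: [179.1, 0.8, -179.6]
wrist_force: [-31.3, 10.1, 94.0]
opening: 0.0207
grasp_force: 67.3
```

>>> servo_tool:
  moves:
    - [0, 0, 0.5, 0]
    - [0, 0, 1.0, 0]
    - [0, 0, 1.3, 0]
    - [0, 0, 1.3, 0]

```text
time: 14.1
ee_pos: [0.4447, 0.1573, 0.1198]
tcp_rot: [179.9, 0.3, -179.7]
wrist_force: [0.4, -1.3, 21.2]
opening: 0.0173
grasp_force: 10.5
```

```bash
cat >> h.py <<'E'
def runs(im,r):
    p=im[r].astype(int);m=((p[:,0]-p[:,2])>25)&(p[:,0]>85)
    c=np.flatnonzero(m[200:420])+200
    if not len(c): return 0,0
    g=max(np.split(c,np.flatnonzero(np.diff(c)>2)+1),key=len);return int(g[0]),int(g[-1])
E
python3 - <<'E'
from h import *
np.set_printoptions(precision=4,suppress=True)
im,C=snap('wrist','w10');snap('side','d10');snap('scene','s10');o=get_obs();print(o)
print([(r,runs(im,r)) for r in(15,24,35,60,150,230,240,250,280)])
E
```

```text
{'time': 14.25, 'q': array([ 19.4608,  -7.0002, -10.4702,  86.1648,   0.0228,  19.2136]), 'qd': array([ 0.0061, -0.0592, -0.0237, -0.0068, -0.0604, -0.0027]), 'joint_efforts': array([ -0.275 , -29.6752,  36.558 ,  -0.177 ,  -0.361 ,   0.0261]), 'ee_pos': array([0.4448, 0.1573, 0.1198]), 'tcp_rot': array([ 179.8583,    0.3374, -179.7531]), 'wrist_force': array([-0.6295,  0.2014, 21.2264]), 'torque': array([0.2519, 0.1937, 0.0382]), 'grasp_force': 10.212515573948622, 'opening': 0.016831035880702533}
[(15, (0, 0)), (24, (325, 379)), (35, (325, 383)), (60, (304, 383)), (150, (324, 378)), (230, (326, 373)), (240, (326, 373)), (250, (355, 372)), (280, (308, 320))]
```

>>> servo_tool:
  moves:
    - [0, 0, 1, 0]
    - [0, 0, 3, 0]
    - [0, 0, 6, 0]
    - [0, 0, 10, 0]
    - [0, 0, 12, 0]
    - [0, 0, 12, 0]
    - [0, 0, 12, 0]

```text
time: 14.83
ee_pos: [0.4436, 0.1567, 0.2376]
tcp_rot: [180.0, 0.1, -179.8]
wrist_force: [0.2, -0.3, -1.0]
opening: 0.0172
grasp_force: 0.0
```

>>> servo_tool:
  moves:
    - [0, 0, 0, 0]
    - [0, 0, 0, 0]
    - [0, 0, 0, 0]
  claw: 0.45

```text
time: 15.08
ee_pos: [0.4425, 0.1563, 0.2356]
tcp_rot: [-180.0, -0.1, -179.8]
wrist_force: [-0.5, -0.5, -0.1]
opening: 0.0469
grasp_force: 0.0
```

```bash
python3 - <<'E'
from h import *
np.set_printoptions(precision=4,suppress=True)
im,C=snap('wrist','w11');o=get_obs();print(o['ee_pos'],o['tcp_rot'],o['opening'],o['wrist_force'])
print([(r,runs(im,r)) for r in(40,50,55,60,65,100,150,200,250,280,290,300)])
for r in(80,150,220,270):
    a,b=runs(im,r);print(plane(C,[(a,r),(b,r)],.151)[:,:2])
# side faces: white board run, and grey fingers
for r in(100,150,200): c=np.flatnonzero(im[r,340:450].min(1)>150)+340;print('white',r,c[[0,-1]] if len(c) else c)
print('grey r260',[int(im[260,c].sum()//3) for c in range(225,300,5)],[int(im[260,c].sum()//3) for c in range(350,420,5)])
for c in(255,262,268,378,385,392): print(c,[int(im[r,c].sum()//3) for r in range(225,310,5)])
E
```

```text
[0.4426 0.1564 0.2358] [-179.9684   -0.0887 -179.7556] 0.04670177554181421 [0.5078 0.5052 0.2128]
[(40, (0, 0)), (50, (0, 0)), (55, (0, 0)), (60, (310, 339)), (65, (310, 340)), (100, (311, 339)), (150, (311, 339)), (200, (312, 338)), (250, (313, 338)), (280, (313, 338)), (290, (314, 337)), (300, (0, 0))]
[[0.3514 0.1468]
 [0.3513 0.1697]]
[[0.405  0.1472]
 [0.4049 0.17  ]]
[[0.4665 0.1485]
 [0.4664 0.1704]]
[[0.5164 0.1482]
 [0.5163 0.1714]]
white 100 [343 421]
white 150 [364 433]
white 200 [390 428]
grey r260 [53, 51, 50, 48, 53, 41, 84, 102, 103, 35, 45, 49, 49, 53, 48] [49, 50, 43, 43, 44, 44, 102, 105, 83, 54, 255, 87, 61, 49]
255 [92, 48, 50, 50, 61, 51, 51, 84, 102, 102, 103, 103, 104, 117, 138, 47, 47]
262 [48, 45, 86, 58, 52, 103, 101, 102, 103, 103, 44, 42, 41, 41, 40, 43, 46]
268 [52, 63, 48, 53, 48, 102, 60, 35, 40, 37, 38, 40, 40, 40, 43, 41, 44]
378 [166, 134, 131, 124, 108, 107, 103, 47, 44, 42, 41, 39, 35, 34, 34, 33, 31]
385 [114, 114, 113, 110, 110, 110, 107, 105, 104, 105, 100, 43, 39, 36, 44, 47, 44]
392 [171, 172, 171, 171, 169, 170, 170, 55, 85, 105, 104, 102, 100, 114, 136, 39, 40]
```

>>> servo_tool:
  moves:
    - [0.1, 0.25, -4, 0]
    - [0.1, 0.25, -8, 0]
    - [0.1, 0.25, -11, 0]
    - [0.1, 0.25, -12.5, 0]
    - [0.1, 0.25, -12.8, 0]
    - [0.1, 0.25, -12.8, 0]

```text
time: 15.63
ee_pos: [0.4432, 0.1587, 0.1078]
tcp_rot: [-180.0, -0.1, -179.8]
wrist_force: [0.2, 0.5, 0.4]
opening: 0.0469
grasp_force: 0.0
```

>>> servo_tool:
  moves:
    - [0, 0, -0.5, 0]
    - [0, 0, -1.0, 0]
    - [0, 0, -1.4, 0]
    - [0, 0, -1.4, 0]

```text
time: 15.97
ee_pos: [0.444, 0.159, 0.0945]
tcp_rot: [180.0, -0.0, -179.8]
wrist_force: [0.5, 0.1, -0.3]
opening: 0.0472
grasp_force: 0.0
```

>>> servo_tool:
  moves:
    - [0, 0, 0, 0]
    - [0, 0, 0, 0]
    - [0, 0, 0, 0]
    - [0, 0, 0, 0]
    - [0, 0, 0, 0]
    - [0, 0, 0, 0]
  claw: 1
  force: 60

```text
time: 16.47
ee_pos: [0.4443, 0.1591, 0.0953]
tcp_rot: [180.0, 0.0, -179.8]
wrist_force: [-1.1, -1.0, 4.7]
opening: 0.0226
grasp_force: 59.9
```

>>> servo_tool:
  moves:
    - [0, 0, 1, 0]
    - [0, 0, 4, 0]
    - [0, 0, 8, 0]
    - [0, 0, 11, 0]
    - [0, 0, 11, 0]
    - [-1.3, -36.7, 11, 0.19]
    - [-1.3, -36.7, 11, 0.19]
    - [-1.3, -36.7, 11, 0.19]
    - [-1.3, -36.7, 11, 0.19]
    - [-1.3, -36.7, 11, 0.19]
    - [-1.3, -36.7, 11, 0.19]
    - [-1.3, -36.7, 11, 0.19]
    - [-1.3, -36.7, 11, 0.19]
    - [-1.3, -36.7, 11, 0.19]
    - [-1.3, -36.7, 11, 0.19]
    - [-1.3, -36.7, 11, 0.19]
    - [-1.3, -36.7, 11, 0.19]
    - [-1.3, -36.7, 11, 0.19]
    - [-1.3, -36.7, 11, 0.19]

```text
time: 18.05
ee_pos: [0.4312, -0.2069, 0.2048]
tcp_rot: [180.0, -0.0, -168.8]
wrist_force: [0.3, 0.2, -3.7]
opening: 0.0229
grasp_force: 61.5
```

```bash
python3 - <<'E'
from h import *
np.set_printoptions(precision=4,suppress=True)
im,C=snap('wrist','w12');o=get_obs();print(o['ee_pos'],o['tcp_rot'],o['opening'],o['grasp_force'],o['wrist_force'])
print([(r,runs(im,r)) for r in(2,6,10,15,20,25,30,40,60,100,150,200,230,240)])
m=((im[:,:,0].astype(int)-im[:,:,2])>25)[:,312:332].all(1);fr=int(np.flatnonzero(m)[0]);print(fr)
n=np.array([np.cos(np.radians(11)),np.sin(np.radians(11))])
P=plane(C,[(322,fr)],o['ee_pos'][2]+.057);print(P,'near end->centre along',(P[0,:2]-[.4312,-.2077])@n)
E
```

```text
[ 0.4312 -0.2069  0.2049] [ 179.9986    0.0084 -168.7605] 0.02268891345067269 61.508556604385376 [-0.3984 -0.6936 -3.2862]
[(2, (0, 0)), (6, (294, 350)), (10, (291, 353)), (15, (288, 356)), (20, (288, 357)), (25, (288, 357)), (30, (288, 357)), (40, (288, 357)), (60, (288, 357)), (100, (200, 419)), (150, (200, 417)), (200, (200, 412)), (230, (200, 410)), (240, (294, 351))]
6
[[ 0.3253 -0.2276  0.2619]] near end->centre along -0.107759151220252
```

>>> servo_tool:
  moves:
    - [0, 0, -3, 0]
    - [0, 0, -6, 0]
    - [0, 0, -8.5, 0]
    - [0, 0, -10, 0]
    - [0, 0, -10.6, 0]
    - [0, 0, -11, 0]
    - [0, 0, -11, 0]
    - [0, 0, -11, 0]

```text
time: 18.77
ee_pos: [0.4317, -0.2078, 0.096]
tcp_rot: [-179.9, 0.1, -168.8]
wrist_force: [-0.7, -0.8, -3.5]
opening: 0.023
grasp_force: 61.5
```

>>> servo_tool:
  moves:
    - [0, 0, -0.2, 0]
    - [0, 0, -0.4, 0]
    - [0, 0, -0.6, 0]
    - [0, 0, -0.7, 0]
    - [0, 0, -0.7, 0]

```text
time: 19.18
ee_pos: [0.4326, -0.209, 0.0953]
tcp_rot: [-179.7, 0.4, -168.9]
wrist_force: [-15.9, 3.5, 48.8]
opening: 0.0228
grasp_force: 68.8
```

```bash
python3 - <<'E'
from h import *
np.set_printoptions(precision=4,suppress=True)
im,C=snap('wrist','w13');o=get_obs();print(o['ee_pos'],o['tcp_rot'],o['wrist_force'],o['torque'])
p=im.astype(int);m=((p[:,:,0]-p[:,:,2])>25)&(p[:,:,0]>85)
for r in (8,15,30,60,80,100,130,160,200,230,240): 
    c=322
    a=c
    while a>0 and m[r,a]:a-=1
    b=c
    while b<639 and m[r,b]:b+=1
    print(r,a,b,end='; ')
w12=load('wrist','w12')[0].astype(int)
print()
for r in(60,240): print([tuple(int(v) for v in p[r,c]) for c in range(280,372,6)])
S,_=snap('side','d13')
E
```

```text
[ 0.4326 -0.209   0.0953] [-179.6651    0.3866 -168.8756] [-16.3073   3.5872  48.8849] [ 1.4985  3.5167 -0.0608]
8 290 354; 15 287 357; 30 286 358; 60 287 357; 80 287 357; 100 152 457; 130 151 454; 160 120 450; 200 127 444; 230 148 441; 240 161 439; 
[(78, 66, 62), (77, 67, 60), (185, 165, 130), (219, 199, 160), (220, 200, 161), (221, 200, 163), (224, 202, 164), (226, 205, 166), (227, 206, 168), (227, 205, 167), (223, 201, 163), (220, 198, 162), (187, 166, 132), (80, 73, 70), (64, 55, 50), (68, 63, 58)]
[(155, 135, 104), (128, 110, 84), (161, 141, 109), (213, 192, 155), (220, 198, 161), (216, 194, 157), (214, 192, 155), (214, 193, 155), (210, 190, 154), (210, 189, 152), (209, 187, 150), (206, 185, 149), (117, 102, 79), (150, 132, 103), (132, 116, 89), (108, 93, 72)]
```

```bash
python3 - <<'E'
from h import *
np.set_printoptions(precision=4,suppress=True)
C1=load('wrist','w1')[1];C5=load('wrist','w5')[1]
A=lambda l:np.array(l,float)/3.7+(230,55)
t1=A([(137,257),(368,208),(152,325),(380,285),(172,422),(400,375),(190,497),(413,455),(209,570),(430,530),(108,142),(343,90)])
t5=[(230,134),(240,226),(200,134),(213,225),(158,135),(176,225),(124,134),(144,225),(90,133),(110,226),(276,133),(281,225)]
for a,b in zip(t1,t5): print('peg',*tri([C1,C5],[a,b]))
# dots in the middle line, plates: w1 crop -> w5
d1=A([(325,519),(315,472),(305,424),(295,378),(284,328),(273,276),(262,227),(250,172),(238,115)])
d5=[(131,168),(152,168),(172,168),(190,168),(212,168),(232,168),(251,168),(270,168),(288,168)]
for a,b in zip(d1,d5): print('dot',*tri([C1,C5],[a,b]))
E
```

```text
peg [ 0.3921 -0.2389  0.0738] 0.00011154419326631242
peg [ 0.4802 -0.2196  0.0787] 0.0010447663350012586
peg [ 0.3969 -0.2645  0.0775] 0.0003568264500534426
peg [ 0.4853 -0.2476  0.0761] 0.0015976503727245708
peg [ 0.4039 -0.3011  0.0815] 0.000365118796799501
peg [ 0.4931 -0.2836  0.0753] 0.0003867300430349061
peg [ 0.4093 -0.3325  0.0793] 0.00022145493023881585
peg [ 0.499  -0.3155  0.0756] 0.0006511717112714283
peg [ 0.4153 -0.3652  0.0757] 4.977239001367266e-06
peg [ 0.506  -0.3474  0.0774] 0.0002855215664632384
peg [ 0.3833 -0.1972  0.0723] 0.0001571293127732427
peg [ 0.4706 -0.1789  0.0805] 0.0006873274529569479
dot [ 0.4624 -0.3624  0.0143] 3.31759695891192e-05
dot [ 0.4581 -0.3399  0.0127] 0.0005341240397055786
dot [ 0.4538 -0.3174  0.0124] 0.0006640646183849522
dot [ 0.4495 -0.2963  0.0138] 0.0005340568026205326
dot [ 0.4452 -0.2736  0.0104] 0.0017340175263566562
dot [ 0.4408 -0.2508  0.0106] 0.0018977250678997172
dot [ 0.4365 -0.2296  0.0106] 0.0024150330632246664
dot [ 0.4318 -0.2072  0.0132] 0.0020586721320452485
dot [ 0.4274 -0.1856  0.0168] 0.001050662347533494
```

```bash
cat >> h.py <<'E'
def edges(im,r,c=322,half=60):
    g=cv2.GaussianBlur(im.astype(np.float32).sum(2)[r-1:r+2].mean(0)[None],(0,0),1.0)[0] if False else im.astype(np.float32)[r-1:r+2].sum(2).mean(0)
    d=np.abs(np.diff(g))
    def pk(lo,hi):
        i=lo+int(np.argmax(d[lo:hi]));w=d[i-1:i+2];return i+.5+(w*[-1,0,1]).sum()/w.sum()
    return pk,d
def width_z(im,C,r,th,L,Rr):
    pk,_=edges(im,r);a,b=pk(*L),pk(*Rr);P,d=rays(C,[(a,r),(b,r)])
    # distance along rays at which horizontal separation equals th
    v=d/d[:,2:];s=np.linalg.norm(v[0,:2]-v[1,:2]);return a,b,P[2]-th/s
E
python3 - <<'E'
from h import *
for k,rows,L,Rr in(('w7',range(70,240,20),(300,318),(325,345)),('w11',range(70,240,20),(303,320),(328,348)),('w9',range(40,240,25),(280,300),(333,353)),('w12',range(25,90,8),(280,296),(350,366)),('w13',range(25,95,8),(280,296),(350,366))):
    im,C=load('wrist',k);q=[width_z(im,C,r,.024,L,Rr) for r in rows]
    z=[x[2] for x in q];print(k,C[2][2].round(4),np.round(z,4),np.median(z).round(4),np.round(q[0][:2],1),np.round(q[-1][:2],1))
E
```

```text
w7 0.4153 [0.1263 0.1269 0.1539 0.2397 0.2264 0.2261 0.2262 0.2271 0.1505] 0.2261 [308.2 336.6] [307.9 334.4]
w11 0.4105 [0.1636 0.1313 0.1772 0.1608 0.2223 0.2242 0.2417 0.2388 0.1537] 0.1772 [309.2 342.5] [311.8 339.1]
w9 0.2933 [0.1494 0.1379 0.1691 0.1694 0.174  0.1713 0.1719 0.1722] 0.1703 [287.9 346.6] [289.5 348.4]
w12 0.3796 [0.2474 0.2489 0.2498 0.2586 0.2584 0.2588 0.2588 0.2591 0.2371] 0.2584 [287.5 352.3] [294.1 350.8]
w13 0.2696 [0.1395 0.1495 0.1499 0.1399 0.1498 0.1498 0.15   0.1495 0.1285] 0.1495 [286.6 352.5] [293.3 350.6]
```

```bash
python3 - <<'E'
from h import *
np.set_printoptions(precision=4,suppress=True)
C1=load('wrist','w1')[1];C5=load('wrist','w5')[1];C2=load('wrist','w2')[1]
print(tri([C1,C5],[(271.9,214.5),(100,92)]),tri([C1,C5],[(369.7,195.5),(130,238)]))
print(tri([C2,C5],[(213,122),(363,88)]),tri([C2,C5],[(319,100),(360,237)]))
o=get_obs();print(o['wrist_force'],o['torque'])
E
```

```text
(array([ 0.3832, -0.3962,  0.0149]), np.float64(0.0015593199181653727)) (array([ 0.5505, -0.3615,  0.0179]), np.float64(0.00013785251239141586))
(array([ 0.3275, -0.1206,  0.0193]), np.float64(0.00029446197121769946)) (array([ 0.4943, -0.0864,  0.0228]), np.float64(0.001018297171108187))
[-15.9372   3.8956  48.212 ] [ 1.5617  3.5379 -0.0182]
```

>>> servo_tool:
  moves:
    - [0, 0, 0.3, 0]
    - [0, 0, 0.5, 0]
    - [0, 0, 0.5, 0]
    - [0, 0, 0.5, 0]

```text
time: 19.62
ee_pos: [0.4323, -0.2086, 0.0954]
tcp_rot: [-179.8, 0.2, -168.9]
wrist_force: [-2.3, -0.4, 15.2]
opening: 0.0227
grasp_force: 64.3
```

>>> servo_tool:
  moves:
    - [0, 0, 0.3, 0]
    - [0, 0, 0.3, 0]
    - [0, 0, 0.3, 0]

```text
time: 19.87
ee_pos: [0.431, -0.2079, 0.0955]
tcp_rot: [180.0, -0.0, -168.9]
wrist_force: [-2.6, -0.2, 1.6]
opening: 0.0228
grasp_force: 62.4
```

>>> servo_tool:
  moves:
    - [0, 0, -0.1, 0]
    - [0, 0, -0.1, 0]
    - [0, 0, -0.1, 0]
    - [0, 0, -0.1, 0]
  claw: 0.6

```text
time: 20.2
ee_pos: [0.431, -0.208, 0.0948]
tcp_rot: [-180.0, 0.0, -168.9]
wrist_force: [-0.2, 0.6, 0.0]
opening: 0.0344
grasp_force: 0.0
```

```bash
python3 - <<'E'
from h import *
im,C=snap('wrist','w14');o=get_obs();print(o['ee_pos'],o['tcp_rot'],o['opening'],o['wrist_force'])
for k in('w13','w14'):
    im,C=load('wrist',k);q=[width_z(im,C,r,.024,(280,296),(350,366)) for r in range(25,90,5)]
    print(k,C[2][2].round(4),np.round([x[2] for x in q],4),np.round(q[3][:2],2),np.round(q[8][:2],2))
    g=im.astype(int)[0:25,322];print([int(v.sum()) for v in g])
E
```

```text
[ 0.43106898 -0.2080137   0.09480495] [-1.79997204e+02  5.39146927e-03 -1.68871087e+02] 0.03449060306292127 [-0.34803997 -0.41939803 -0.27639514]
w13 0.2696 [0.1395 0.1492 0.1499 0.1499 0.1448 0.1403 0.1505 0.1499 0.1498 0.1502
 0.1499 0.1494 0.1301] [286.61 357.29] [287.55 356.57]
[141, 155, 151, 158, 148, 431, 467, 485, 497, 507, 522, 534, 547, 555, 556, 561, 562, 563, 567, 564, 593, 590, 593, 592, 593]
w14 0.2696 [0.1382 0.1393 0.1454 0.1496 0.1502 0.1503 0.1503 0.1503 0.1502 0.15
 0.1503 0.15   0.15  ] [286.37 356.84] [287.15 356.35]
[161, 157, 161, 155, 157, 443, 479, 491, 497, 510, 525, 541, 547, 553, 557, 563, 562, 565, 565, 584, 591, 591, 592, 592, 592]
```

>>> servo_tool:
  moves:
    - [0, 0, 4, 0]
    - [0, 0, 8, 0]
    - [0, 0, 12, 0]
    - [0, 0, 14, 0]
    - [0.1, 43.3, 14, -0.19]
    - [0.1, 43.3, 14, -0.19]
    - [0.1, 43.3, 14, -0.19]
    - [0.1, 43.3, 14, -0.19]
    - [0.1, 43.3, 14, -0.19]
    - [0.1, 43.3, 14, -0.19]
    - [0.1, 43.3, 14, -0.19]
    - [0.1, 43.3, 14, -0.19]
    - [0.1, 43.3, 14, -0.19]
    - [0.1, 43.3, 14, -0.19]
    - [0.1, 43.3, 14, -0.19]
    - [0.1, 43.3, 14, -0.19]
    - [0.1, 43.3, 14, -0.19]
    - [0.1, 43.3, 14, -0.19]
  claw: 0.5

```text
time: 21.75
ee_pos: [0.432, 0.2247, 0.2348]
tcp_rot: [-180.0, -0.0, -179.7]
wrist_force: [0.9, -0.6, 0.4]
opening: 0.0427
grasp_force: 0.0
```

```bash
python3 - <<'E'
from h import *
np.set_printoptions(precision=4,suppress=True)
im,C=snap('wrist','w15');o=get_obs();print(o['ee_pos'],o['tcp_rot'],o['opening'],o['time'])
g=im.astype(int)
m=((g.min(2)>120)&(g.max(2)-g.min(2)<40)).astype(np.uint8)[:,260:390]
n,l,s,c=cv2.connectedComponentsWithStats(m);i=1+np.argmax(s[1:,4]);b=l==i
print(s[i],[(r,int(np.flatnonzero(b[r])[0]+260),int(np.flatnonzero(b[r])[-1]+260)) for r in range(40,300,15) if b[r].any()])
E
```

```text
[0.4321 0.2243 0.2349] [-179.9928    0.0077 -179.7999] 0.04279607086878368 21.8
[  26   75   81  206 7604] [(85, 313, 336), (100, 313, 336), (115, 296, 365), (130, 296, 366), (145, 297, 366), (160, 297, 365), (175, 298, 365), (190, 298, 364), (205, 299, 364), (220, 300, 363), (235, 313, 332), (250, 313, 331), (265, 313, 331), (280, 315, 329)]
```

```bash
python3 - <<'E'
from h import *
np.set_printoptions(precision=4,suppress=True)
im,C=load('wrist','w15')
for z in(.140,.146):
    P=plane(C,[(324.5,74.5),(322,281.5),(322.5,240)],z);print(z,P,P[:2].mean(0),P[1,0]-P[0,0])
E
```

```text
0.14 [[0.3365 0.2262 0.14  ]
 [0.5249 0.225  0.14  ]
 [0.4803 0.2253 0.14  ]] [0.4307 0.2256 0.14  ] 0.18847037659456178
0.146 [[0.3368 0.2262 0.146 ]
 [0.5211 0.225  0.146 ]
 [0.4774 0.2253 0.146 ]] [0.4289 0.2256 0.146 ] 0.18427609634471032
```

>>> servo_tool:
  moves:
    - [0, 0.1, -4, 0]
    - [0, 0.1, -8, 0]
    - [0, 0.1, -11, 0]
    - [0, 0.1, -13.2, 0]
    - [0, 0.1, -14.4, 0]
    - [0, 0.1, -14.5, 0]
    - [0, 0.1, -14.5, 0]

```text
time: 22.38
ee_pos: [0.4322, 0.2254, 0.0905]
tcp_rot: [180.0, 0.0, -179.8]
wrist_force: [0.3, -0.6, 0.0]
opening: 0.0426
grasp_force: 0.0
```

>>> servo_tool:
  moves:
    - [-0.1, 0, -0.1, 0]
    - [-0.1, 0, -0.1, 0]
    - [-0.1, 0, -0.1, 0]
    - [-0.1, 0, -0.1, 0]
    - [-0.1, 0, -0.1, 0]
    - [-0.1, 0, -0.1, 0]
    - [-0.1, 0, -0.1, 0]
  claw: 1

```text
time: 22.97
ee_pos: [0.4319, 0.2263, 0.0906]
tcp_rot: [180.0, 0.2, -179.8]
wrist_force: [-0.7, -0.9, 6.6]
opening: 0.0168
grasp_force: 59.1
```

>>> servo_tool:
  moves:
    - [0, 0, 1, 0]
    - [0, 0, 4, 0]
    - [0, 0, 8, 0]
    - [0, 0, 12, 0]
    - [0, 0, 16, 0]
    - [1.4, -49.9, 16, 0.19]
    - [1.4, -49.9, 16, 0.19]
    - [1.4, -49.9, 16, 0.19]
    - [1.4, -49.9, 16, 0.19]
    - [1.4, -49.9, 16, 0.19]
    - [1.4, -49.9, 16, 0.19]
    - [1.4, -49.9, 16, 0.19]
    - [1.4, -49.9, 16, 0.19]
    - [1.4, -49.9, 16, 0.19]
    - [1.4, -49.9, 16, 0.19]
    - [1.4, -49.9, 16, 0.19]
    - [1.4, -49.9, 16, 0.19]
    - [1.4, -49.9, 16, 0.19]
    - [1.4, -49.9, 16, 0.19]
    - [1.4, -49.9, 16, 0.19]

```text
time: 24.63
ee_pos: [0.4448, -0.2729, 0.2489]
tcp_rot: [179.9, -0.0, -168.9]
wrist_force: [0.1, 1.1, -2.4]
opening: 0.0171
grasp_force: 60.3
```

```bash
python3 - <<'E'
from h import *
np.set_printoptions(precision=4,suppress=True)
im,C=snap('wrist','w16');o=get_obs();print(o['ee_pos'],o['tcp_rot'],o['opening'],o['grasp_force'],o['wrist_force'])
g=im.astype(int);m=(g.min(2)>120)&(g.max(2)-g.min(2)<45);
r=[(r,int(np.flatnonzero(m[r,280:365])[0]+280),int(np.flatnonzero(m[r,280:365])[-1]+280)) for r in range(10,250,12) if m[r,280:365].any()]
fr=int(np.flatnonzero(m[:,318:327].all(1))[0]);print(fr,r)
n=np.array([np.cos(np.radians(11)),np.sin(np.radians(11))])
P=plane(C,[(322.5,fr)],o['ee_pos'][2]+.053);print(P,'along',(P[0,:2]-[.4445,-.2733])@n)
b=(((g[:,:,0]-g[:,:,2])>25)&(g[:,:,0]>85))
print('large/small boards',[(r,runs(im,r)) for r in(60,100)])
E
```

```text
[ 0.445  -0.2722  0.2491] [ 179.9722    0.0013 -168.8551] 0.01673573335035974 60.30972719192505 [-0.0428  0.5371 -3.4227]
54 [(58, 301, 345), (70, 299, 348), (82, 286, 348), (94, 299, 348), (106, 299, 347), (118, 299, 347), (130, 299, 347), (142, 299, 346), (154, 300, 346), (166, 300, 346), (178, 300, 346), (190, 300, 345), (202, 301, 345), (214, 301, 345), (226, 301, 344), (238, 302, 344)]
[[ 0.3524 -0.2906  0.3021]] along -0.09368715670456379
large/small boards [(60, (390, 419)), (100, (388, 419))]
```

>>> servo_tool:
  moves:
    - [0, 0, -4, 0]
    - [0, 0, -8, 0]
    - [0, 0, -11.5, 0]
    - [0, 0, -13.5, 0]
    - [0, 0, -14.7, 0]
    - [0, 0, -15.2, 0]
    - [0, 0, -15.4, 0]
    - [0, 0, -15.4, 0]
    - [0, 0, -15.4, 0]

```text
time: 25.43
ee_pos: [0.4459, -0.2732, 0.0965]
tcp_rot: [-179.9, 0.1, -168.8]
wrist_force: [-0.1, 0.3, -3.9]
opening: 0.0167
grasp_force: 60.2
```

>>> servo_tool:
  moves:
    - [0, 0, -0.2, 0]
    - [0, 0, -0.4, 0]
    - [0, 0, -0.5, 0]
    - [0, 0, -0.5, 0]
    - [0, 0, -0.5, 0]

```text
time: 25.85
ee_pos: [0.4453, -0.2734, 0.0908]
tcp_rot: [-179.9, 0.1, -168.9]
wrist_force: [-2.1, -0.2, 4.7]
opening: 0.0168
grasp_force: 61.3
```

>>> servo_tool:
  moves:
    - [0, 0, -0.2, 0]
    - [0, 0, -0.3, 0]
    - [0, 0, -0.3, 0]

```text
time: 26.1
ee_pos: [0.4454, -0.2737, 0.0907]
tcp_rot: [-179.8, 0.2, -168.9]
wrist_force: [-9.8, 2.4, 25.9]
opening: 0.0168
grasp_force: 64.5
```

>>> servo_tool:
  moves:
    - [0, 0, 0.3, 0]
    - [0, 0, 0.4, 0]
    - [0, 0, 0.4, 0]

```text
time: 26.35
ee_pos: [0.4449, -0.2731, 0.0908]
tcp_rot: [-180.0, -0.0, -168.9]
wrist_force: [-1.8, -1.2, 3.5]
opening: 0.0165
grasp_force: 61.3
```

>>> servo_tool:
  moves:
    - [0, 0, 0, 0]
    - [0, 0, 0, 0]
    - [0, 0, 0, 0]
    - [0, 0, 0, 0]
    - [0, 0, 4, 0]
    - [0, 0, 8, 0]
    - [0, 0, 12, 0]
    - [0, 0, 14, 0]
    - [0, 0, 14, 0]
  claw: 0.6

```text
time: 27.1
ee_pos: [0.4463, -0.2738, 0.2361]
tcp_rot: [-179.7, 0.3, -168.9]
wrist_force: [0.4, -1.5, -0.5]
opening: 0.0343
grasp_force: 0.0
```

>>> servo_tool:
  moves:
    - [-1.4, 56.1, 1, -0.178]
    - [-1.4, 56.1, 1, -0.178]
    - [-1.4, 56.1, 1, -0.178]
    - [-1.4, 56.1, 1, -0.178]
    - [-1.4, 56.1, 1, -0.178]
    - [-1.4, 56.1, 1, -0.178]
    - [-1.4, 56.1, 1, -0.178]
    - [-1.4, 56.1, 1, -0.178]
    - [-1.4, 56.1, 1, -0.178]
    - [-1.4, 56.1, 1, -0.178]
    - [-1.4, 56.1, 1, -0.178]
    - [-1.4, 56.1, 1, -0.178]
    - [-1.4, 56.1, 1, -0.178]
    - [-1.4, 56.1, 1, -0.178]
    - [-1.4, 56.1, 1, -0.178]
    - [-1.4, 56.1, 1, -0.178]
    - [-1.4, 56.1, 1, -0.178]
    - [-1.4, 56.1, 1, -0.178]
  claw: 0.42

```text
time: 28.6
ee_pos: [0.4311, 0.2871, 0.2408]
tcp_rot: [-180.0, 0.0, -179.1]
wrist_force: [-0.3, -0.0, -0.5]
opening: 0.0495
grasp_force: 0.0
```

```bash
python3 - <<'E'
from h import *
np.set_printoptions(precision=4,suppress=True)
im,C=snap('wrist','w17');o=get_obs();print(o['ee_pos'],o['tcp_rot'],o['opening'],o['time'])
g=im.astype(int);m=((g[:,:,0]-g[:,:,2])>25)
out=[]
for r in range(20,330,10):
    c=np.flatnonzero(m[r,270:380])+270
    if len(c): out.append((r,int(c[0]),int(c[-1])))
print(out)
k=np.flatnonzero(m[:,315:330].all(1));a,b=k[0],k[-1];print(a,b)
e=dict((r,(x,y)) for r,x,y in out)
for z in(.152,.158):
    q=[e[60],e[220]];P=plane(C,[(sum(e[60])/2,60),(sum(e[220])/2,220),(322,a-.5),(322,b+.5)],z);print(z,P[:2],'ctr x',P[2:,0].mean(),P[3,0]-P[2,0])
E
```

```text
[0.4312 0.287  0.2409] [ 179.9962    0.0144 -179.1504] 0.049348257159740276 28.65
[(40, 305, 344), (50, 305, 344), (60, 305, 344), (70, 305, 344), (80, 305, 344), (90, 306, 343), (100, 306, 343), (110, 306, 343), (120, 306, 343), (130, 306, 343), (140, 307, 342), (150, 308, 342), (160, 308, 342), (170, 308, 342), (180, 308, 342), (190, 309, 341), (200, 308, 340), (210, 309, 340), (220, 309, 341), (230, 309, 341), (240, 309, 340), (250, 309, 340), (260, 309, 340), (270, 309, 340), (280, 309, 340), (290, 310, 339), (300, 310, 339), (310, 312, 338)]
34 310
0.152 [[0.3257 0.2874 0.152 ]
 [0.457  0.2901 0.152 ]] ctr x 0.43041643617151515 0.24569752341143608
0.158 [[0.3262 0.2874 0.158 ]
 [0.4545 0.29   0.158 ]] ctr x 0.4285909924684538 0.24010481166190295
```

>>> servo_tool:
  moves:
    - [0, 0.25, -4, 0.005]
    - [0, 0.25, -8, 0.005]
    - [0, 0.25, -11, 0.005]
    - [0, 0.25, -13, 0.005]
    - [0, 0.25, -13.9, 0.005]
    - [0, 0.25, -13.9, 0.005]
    - [0, 0.25, -13.9, 0.005]

```text
time: 29.23
ee_pos: [0.4314, 0.2901, 0.1029]
tcp_rot: [180.0, 0.1, -178.8]
wrist_force: [0.4, -0.5, 0.4]
opening: 0.0495
grasp_force: 0.0
```

>>> servo_tool:
  moves:
    - [0, 0, 0, 0]
    - [0, 0, 0, 0]
    - [0, 0, 0, 0]
    - [0, 0, 0, 0]
    - [0, 0, 0, 0]
    - [0, 0, 0, 0]
    - [0, 0, 0, 0]
  claw: 1
  force: 70

```text
time: 29.82
ee_pos: [0.432, 0.2907, 0.104]
tcp_rot: [179.9, 0.2, -178.8]
wrist_force: [-0.7, -1.4, 6.9]
opening: 0.0286
grasp_force: 69.4
```

>>> servo_tool:
  moves:
    - [0, 0, 1, 0]
    - [0, 0, 4, 0]
    - [0, 0, 8, 0]
    - [0, 0, 12, 0]
    - [0, 0, 12, 0]
    - [-1.2, -43.2, 12, 0.173]
    - [-1.2, -43.2, 12, 0.173]
    - [-1.2, -43.2, 12, 0.173]
    - [-1.2, -43.2, 12, 0.173]
    - [-1.2, -43.2, 12, 0.173]
    - [-1.2, -43.2, 12, 0.173]
    - [-1.2, -43.2, 12, 0.173]
    - [-1.2, -43.2, 12, 0.173]
    - [-1.2, -43.2, 12, 0.173]
    - [-1.2, -43.2, 12, 0.173]
    - [-1.2, -43.2, 12, 0.173]
    - [-1.2, -43.2, 12, 0.173]
    - [-1.2, -43.2, 12, 0.173]
    - [-1.2, -43.2, 12, 0.173]

```text
time: 31.4
ee_pos: [0.4188, -0.1411, 0.2215]
tcp_rot: [180.0, -0.0, -168.9]
wrist_force: [0.6, 1.0, -7.8]
opening: 0.0284
grasp_force: 73.4
```

```bash
python3 - <<'E'
from h import *
np.set_printoptions(precision=4,suppress=True)
im,C=snap('wrist','w18');o=get_obs();print(o['ee_pos'],o['tcp_rot'],o['opening'],o['grasp_force'],o['wrist_force'])
g=im.astype(int);m=((g[:,:,0]-g[:,:,2])>25)
out=[]
for r in range(0,110,8):
    c=322;a=b=c
    while a>0 and m[r,a]:a-=1
    while b<639 and m[r,b]:b+=1
    out.append((r,a,b))
print(out); n=np.array([np.cos(np.radians(11)),np.sin(np.radians(11))])
P=plane(C,[(322.5,np.flatnonzero(m[:,315:330].all(1))[0])],o['ee_pos'][2]+.053);print(P,'along',(P[0,:2]-[.419,-.1425])@n)
E
```

```text
[ 0.4189 -0.1408  0.2216] [ 179.9639   -0.024  -168.8364] 0.028290120491142722 73.44701886177063 [-0.8142  0.1736 -7.5759]
[(0, 279, 368), (8, 279, 368), (16, 279, 368), (24, 279, 367), (32, 280, 367), (40, 280, 367), (48, 280, 366), (56, 281, 366), (64, 281, 366), (72, 281, 365), (80, 281, 365), (88, 212, 365), (96, 210, 364), (104, 211, 364)]
[[ 0.3102 -0.1621  0.2746]] along -0.11048873062975839
```

>>> servo_tool:
  moves:
    - [0.1, -0.1, -3, 0]
    - [0.1, -0.1, -6, 0]
    - [0.1, -0.1, -8.5, 0]
    - [0.1, -0.1, -10, 0]
    - [0.1, -0.1, -10.7, 0]
    - [0.1, -0.1, -11, 0]
    - [0.1, -0.1, -11, 0]
    - [0.1, -0.1, -11, 0]

```text
time: 32.12
ee_pos: [0.4205, -0.1422, 0.1129]
tcp_rot: [-180.0, 0.1, -168.8]
wrist_force: [0.8, -0.5, -6.8]
opening: 0.0281
grasp_force: 73.4
```

>>> servo_tool:
  moves:
    - [0, 0, -0.2, 0]
    - [0, 0, -0.4, 0]
    - [0, 0, -0.6, 0]
    - [0, 0, -0.8, 0]
    - [0, 0, -0.9, 0]
    - [0, 0, -0.9, 0]

```text
time: 32.62
ee_pos: [0.4201, -0.1427, 0.1043]
tcp_rot: [-180.0, 0.1, -168.9]
wrist_force: [-5.0, 0.8, 5.1]
opening: 0.0288
grasp_force: 75.1
```

>>> servo_tool:
  moves:
    - [0, 0, -0.2, 0]
    - [0, 0, -0.2, 0]
    - [0, 0, -0.2, 0]

```text
time: 32.87
ee_pos: [0.4202, -0.1427, 0.1042]
tcp_rot: [-179.9, 0.2, -168.9]
wrist_force: [-11.7, 3.2, 21.6]
opening: 0.0285
grasp_force: 77.3
```

>>> servo_tool:
  moves:
    - [0, 0, 0.2, 0]
    - [0, 0, 0.2, 0]
    - [0, 0, 0.2, 0]
    - [0, 0, 0.2, 0]
    - [0, 0, 0.2, 0]
  claw: 0.48

```text
time: 33.28
ee_pos: [0.4201, -0.1425, 0.1027]
tcp_rot: [180.0, -0.0, -168.9]
wrist_force: [-1.3, -0.3, -0.9]
opening: 0.0445
grasp_force: 0.0
```

>>> servo_tool:
  moves:
    - [0, 0, 4, 0]
    - [0, 0, 8, 0]
    - [0, 0, 12, 0]
    - [0, 0, 16, 0]
    - [2, -10, 24, -0.8]
    - [2, -10, 24, -1.764]
    - [2, -10, 24, -1.764]
    - [2, -10, 24, -1.764]
    - [2, -10, 24, -1.764]
    - [2, -10, 24, -1.764]
    - [2, -10, 24, -1.764]
    - [2, -10, 24, -1.764]
    - [2, -10, 24, -1.764]
    - [2, -10, 24, -1.764]
    - [2, -10, 24, -1.764]
    - [2, -10, 24, -1.764]
    - [2, -10, 24, -1.764]
    - [2, -10, 24, -1.764]
    - [2, -10, 24, -1.764]
    - [2, -10, 24, -1.764]

```text
time: 34.95
ee_pos: [0.4401, -0.2425, 0.3426]
tcp_rot: [-180.0, -0.0, 90.2]
wrist_force: [0.5, 0.0, 0.3]
opening: 0.0446
grasp_force: 0.0
```

```bash
python3 - <<'E'
from h import *
np.set_printoptions(precision=4,suppress=True)
im,C=snap('wrist','w19');o=get_obs();print(o['ee_pos'],o['tcp_rot'],o['time'],o['wrist_force'])
n=np.array([np.cos(np.radians(11)),np.sin(np.radians(11))]);nn=np.array([-n[1],n[0]])
for nm,s,L,z in(('block',(.419,-.1425),.25,.156),('large',(.4317,-.2075),.22,.15),('medium',(.4443,-.2733),.19,.144),('small',(.457,-.3385),.16,.138)):
    s=np.array(s);print(nm,proj(C,[[*(s-n*L/2),z],[*s,z],[*(s+n*L/2),z]]).round().tolist())
E
```

```text
[ 0.44   -0.2425  0.3426] [-179.9868   -0.0045   90.2834] 35.0 [ 0.0193 -0.9542  0.5292]
block [[190.0, 99.0], [303.0, 76.0], [421.0, 51.0]]
large [[223.0, 155.0], [315.0, 137.0], [411.0, 118.0]]
medium [[251.0, 204.0], [326.0, 191.0], [403.0, 176.0]]
small [[276.0, 247.0], [335.0, 237.0], [396.0, 226.0]]
```

```bash
python3 - <<'E'
from h import *
np.set_printoptions(precision=1,suppress=True)
im,C=load('wrist','w19');f=cv2.GaussianBlur(im,(0,0),.7).astype(float)
n=np.array([np.cos(np.radians(11)),np.sin(np.radians(11))]);nn=np.array([-n[1],n[0]])
def samp(X):
    p=proj(C,X).astype(np.float32);return cv2.remap(f.astype(np.float32),p[:,:1],p[:,1:],1)[:,0]
for nm,s,L,th,z in(('block',(.419,-.1425),.25,.03,.157),('large',(.4317,-.2075),.22,.024,.151),('medium',(.4443,-.2733),.19,.018,.145),('small',(.457,-.3385),.16,.012,.139)):
    s=np.array(s);a=np.arange(-.16,.1601,.001)
    c=samp([[*(s+n*t),z] for t in a]);d=np.abs(np.gradient(c,axis=0)).sum(1)
    h=L/2;lo=a[np.argmax(np.where(np.abs(a+h)<.018,d,0))];hi=a[np.argmax(np.where(np.abs(a-h)<.018,d,0))]
    b=np.arange(-.035,.0351,.001);print(nm,'ends mm',lo*1e3,hi*1e3,'mid',500*(lo+hi),'len',1e3*(hi-lo))
    for t in(-.06,0,.06):
        c=samp([[*(s+n*t+nn*u),z] for u in b]);d=np.abs(np.gradient(c,axis=0)).sum(1)
        u0=b[np.argmax(np.where(np.abs(b+th/2)<.007,d,0))];u1=b[np.argmax(np.where(np.abs(b-th/2)<.007,d,0))];print('   across',t,u0*1e3,u1*1e3,'mid',500*(u0+u1))
    print('   colour',samp([[*s,z]])[0])
E
```

```text
block ends mm -120.99999999999997 140.00000000000026 mid 9.500000000000147 len 261.0000000000002
   across -0.06 -13.999999999999984 20.000000000000046 mid 3.00000000000003
   across 0 -16.999999999999986 15.00000000000004 mid -0.9999999999999731
   across 0.06 -16.999999999999986 15.00000000000004 mid -0.9999999999999731
   colour [75.5 54.5 40. ]
large ends mm -107.99999999999996 106.00000000000023 mid -0.9999999999998621 len 214.0000000000002
   across -0.06 -11.999999999999982 12.000000000000039 mid 2.7755575615628914e-14
   across 0 -13.999999999999984 12.000000000000039 mid -0.9999999999999731
   across 0.06 -17.99999999999999 12.000000000000039 mid -2.999999999999975
   colour [202.2 181.9 145.9]
medium ends mm -91.99999999999994 93.00000000000023 mid 0.5000000000001392 len 185.00000000000017
   across -0.06 -7.99999999999998 10.000000000000037 mid 1.0000000000000286
   across 0 -15.999999999999986 10.000000000000037 mid -2.999999999999975
   across 0.06 -14.999999999999986 10.000000000000037 mid -2.4999999999999742
   colour [250.  251.1 251. ]
small ends mm -77.99999999999993 76.00000000000021 mid -0.9999999999998621 len 154.00000000000014
   across -0.06 -4.999999999999977 7.000000000000034 mid 1.0000000000000286
   across 0 -4.999999999999977 7.000000000000034 mid 1.0000000000000286
   across 0.06 -4.999999999999977 7.000000000000034 mid 1.0000000000000286
   colour [206.6 166.9 122.5]
```

```bash
python3 -c "
from workcell import *
print(job_done())"
```

```text
the job is handed in; nothing more can be done
None
```

All four boards are in their matching slots, set down to firm contact before release, and the job was handed in at about 35 s. A final wrist-camera check put small, medium and large within about 1 mm of centre; the block's far end was too dark to measure, so I trusted its grasp. On my first try at the large board I pressed down too hard, with up to 94 N at the wrist, and I cannot rule out that this broke the 40 N limit. I did not re-check the glass or salt shaker at the end.

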